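# Make up a belt-hole gang punch

## Robot

A 6-joint arm with a two-finger parallel gripper is mounted at the origin on the work surface. World frame = base frame: x ahead of the robot, y to its left, z up, the work surface at z = 0. Lengths are in m, angles in rad, forces in N, time in s.
With the tool pointing down it reaches from about 0.3 to 0.85 m from the base axis. Payload 4.2 kg.
Tool frame: the origin (TCP) lies at the centre of the arm's flange, where the gripper is bolted on; the fingertips stand 191 mm ahead of it and the grasp point (between the pads) lies 172 mm ahead of it (arm.hold_point_z is the distance from the TCP to the grasp point, in m); z points along the fingers, y is the direction in which the jaws open and shut (so a half turn about z gives the same grasp; the last joint's range is limited). The gripper opens to 91 mm and grips with 3 to 60 N. Pads are 32 mm wide; open, the fingers measure 118 mm over their backs; the gripper's body (76 mm by 178 mm) begins 60 mm behind the grasp point.
Start: joints at [-1.142, 0.32, 1.565, -0, 1.257, -0.02], TCP at [0.249, -0.518, 0.405] pointing down, gripper open.
Joint ranges: [-3.11, 3.11], [-0.84, 2.01], [0.21, 2.61], [-1.34, 4.49], [0.05, 2.63], [-2.56, 2.56]. Speed limits (rad/s): [2.57, 2.57, 3.14, 3.14, 3.14, 3.14].

## Interface

Orientations are given as a rotation vector (axis times angle).
In Python, from bench import arm gives the robot as it stands.
- The arm moves only by the shell command python3 -m handwheel 'ROWS' [FORCE]. ROWS is text: rows parted by semicolons, each of 5 numbers parted by spaces: the shift along the tool's x, y, z in mm, then the turn about the tool's z in degrees, then the gripper command: -1 is shut, 1 is fully open, values between are in proportion. In form: x y z roll hand; .... A call has 1 to 20 rows; each row is the pose to reach, as a shift and turn from the pose commanded when the call began, along the tool's axes at that moment; what a row does not reach only later rows make up. A row lasts 1/8 s, in which the tool goes at most 62.5 mm and 10.7 degrees, less where a joint would pass 70% of its speed; a pose out of reach is approached as far as the arm can. A call with a gripper value outside its range is refused whole. The fingers move at their own pace and stop on an object; FORCE is the grip in N (left out, the last holds). Time passes only in rows, so rows that repeat a pose let the fingers close. It gives the time, the measured TCP pose, the force and the opening at its end, in the units of the state.
- arm.get_state(): the state, without advancing time (a new reading comes with each control period).
- arm.read_camera(name): name is "side" or "top"; returns (picture, depth): 480x640x3 uint8, red, green, blue; 480x640 float32, m along the optical axis (not along the pixel's ray), 0 where there is no reading.
- arm.get_calibration(name): a dict with "fx", "fy", "cx", "cy" (pixels), "pose" (4x4, takes a point from camera to world coordinates). Camera axes: x right, y up, looking along -z (the intrinsics and any distortion apply to the point x, -y, -z); pixel columns grow to the right and rows downward; lengths in m; the calibration is good to about 2 mm. A picture is of the moment at which its call begins. get_calibration takes no time and is no camera call.
- arm.finish_job(): hands the job in, once; it reports no verdict.
The state is a dict: "time_s": time; "q": joint angles; "joint_vel": joint speeds; "joint_torque": joint torques, N m; "position": TCP position; "ee_rot": TCP orientation; "force": force on the tool from outside, world axes, zero at the start; "moment": the same for the moment, N m; "width": opening from 0.0 (shut) to 1.0 (fully open).
Only numpy, scipy, OpenCV 4.12 (cv2) and the standard library are available. Lean on these libraries where they do the work, as an engineer would, in place of code of your own. Each camera call takes 0.05 s, during which the arm holds its last target.

## Task

Make up the belt-hole gang punch: stand all the loose punch blocks upright in the channel of the green tool base, then push the retaining rod through both cheeks and every block until its collar is fully home against the cheek. After that lower the slotted stripper plate over the two guide pins until it lies flush on the cheeks; leave the depth-stop dial turned to zero, and do not disturb the thread spool, wax tin and mallet.

Things in the scene. Friction and masses are not known exactly. Their poses are not given: they have to be found in the camera images.
- base: green gang-punch tool base, fixed, 30 mm thick; origin on the bench under the middle of its channel, y along the channel, x across, z up. End cheeks: inner faces at y = +-83 mm, outer at +-101, 44 mm wide, tops at z = 76 mm. The dial stands on a 20 mm thick side lug at x = +105, y = -30 mm
- base_bed (a point): middle of the channel floor, z = 30 mm; axes as the base. The floor is 166 mm long between the cheeks; low lips along both sides (7 mm high, flared outwards above, 51.6 mm apart at the floor) centre a block across the channel; grip a block in its upper half so that the fingertips stay above them. Up to five blocks fit, at any places along it
- base_hole (a point): centre of the rod hole in the +y cheek, at its outer face (base x = 0, y = +101, z = 52 mm); 15 mm round hole along y; axes as the base. The -y cheek has the same hole in line, its outer face at y = -101 mm. Beyond the +y cheek only the flat stripper plate lies in the way of the rod's approach, below it
- pin_a (a point): tip of the pointed guide pin (8 mm diameter, 17 mm high) on the +y cheek's top: base x = 0, y = +92, z = 93 mm
- pin_b (a point): tip of the same pin on the -y cheek's top: base x = 0, y = -92, z = 93 mm
- dial (a joint): depth-stop dial: angle in rad, 0 = its red pointer stands at the red zero mark of the white scale (pointer towards the base's -x), positive = anticlockwise from above; range +-2.7, stays where it is left (friction about 0.03 N m)
- dial_grip (a point): black dial knob's upright grip bar, 48 mm long, 14 mm thick, 30 mm tall, on a round skirt of 48 mm diameter; the point lies on the turning axis, 57 mm above the bench, 21 mm above the skirt, 9 mm under the bar's top. Its x axis runs along the bar (the bar turns with the dial; at zero it lies along the base's x axis); the pointer is its -x end
- plate_mid (a point): loose aluminium stripper plate, 60 x 214 x 20 mm (x, y, z), 0.5 kg, point at its centre half-way up; y runs along it. It has a 18.5 x 154 mm slot along its middle for the punch tubes, and an 11 mm round hole at y = +92 and -92 mm for the guide pins. It fits either way round and either way up. Starts lying flat on the bench. Seated flush on the cheek tops its centre is 86 mm above the bench
- rest: fixed wooden notched rest that carries the rod at the start, 55 x 170 mm (x, y), 53 mm tall; origin under its middle, y along the rod; rod axis 51 mm above the bench. Notches at y = +-60 mm, open upwards, 8 mm deep
- rod_grip (a point): retaining rod, point at the centre of its red square grip (18 x 18 mm, 60 mm long). y runs along the rod from tip to grip. From the grip's centre the collar (26 mm diameter, 5 mm thick) has its front face 35 mm towards the tip, and the 12 mm steel shaft goes on 218 mm beyond that face, its last 14 mm tapering to a 4 mm nose; 0.14 kg, balances some 70 mm from the grip's centre
- rod_collar (a point): centre of the front face of the rod's collar (the face that meets the cheek); same axes as rod_grip
- rod_tip (a point): nose of the rod, 218 mm from the collar's front face; same axes as rod_grip
- block1_mid (a point): loose punch block (None if absent): aluminium body on a dark steel foot, 50 x 28 x 44 mm (x, y, z), 0.22 kg, upright with a brass cutting tube (9 mm diameter, 20 mm high) on its top; point at the centre of the body, 22 mm above its underside. An 18 mm cross bore goes through the centre along y. In the channel its x lies across the channel (either way round)
- block2_mid (a point): loose punch block (None if absent): aluminium body on a dark steel foot, 50 x 28 x 44 mm (x, y, z), 0.22 kg, upright with a brass cutting tube (9 mm diameter, 20 mm high) on its top; point at the centre of the body, 22 mm above its underside. An 18 mm cross bore goes through the centre along y. In the channel its x lies across the channel (either way round)
- block3_mid (a point): loose punch block (None if absent): aluminium body on a dark steel foot, 50 x 28 x 44 mm (x, y, z), 0.22 kg, upright with a brass cutting tube (9 mm diameter, 20 mm high) on its top; point at the centre of the body, 22 mm above its underside. An 18 mm cross bore goes through the centre along y. In the channel its x lies across the channel (either way round)
- block4_mid (a point): loose punch block (None if absent): aluminium body on a dark steel foot, 50 x 28 x 44 mm (x, y, z), 0.22 kg, upright with a brass cutting tube (9 mm diameter, 20 mm high) on its top; point at the centre of the body, 22 mm above its underside. An 18 mm cross bore goes through the centre along y. In the channel its x lies across the channel (either way round)
- block5_mid (a point): loose punch block (None if absent): aluminium body on a dark steel foot, 50 x 28 x 44 mm (x, y, z), 0.22 kg, upright with a brass cutting tube (9 mm diameter, 20 mm high) on its top; point at the centre of the body, 22 mm above its underside. An 18 mm cross bore goes through the centre along y. In the channel its x lies across the channel (either way round)
- spool: bystander: thread spool, 54 mm diameter, 60 mm high, standing; origin under its middle
- tin: bystander: flat wax tin, 71 mm diameter, 30 mm high; origin under its middle
- mallet: bystander: wooden mallet lying on the bench, 250 mm long along x, its head (54 mm diameter, 85 mm along y) at the origin, handle towards -x; origin on the bench
Mind the look-alikes: they are no part of the job. Leave any pink look-alike of the part that bears block2_mid alone.

How it is judged:
On the way, in this order (a step that is already met when the one before it is completed fails the run):
1. every punch block present stands upright in the channel (x of block1_mid in the frame of base between -0.004 and 0.004 m and y of block1_mid in the frame of base between -0.073 and 0.073 m and z of block1_mid in the frame of base between 0.048 and 0.056 m and angle between the y axis of each of block1_mid, block2_mid, block3_mid, block4_mid, block5_mid and the y axis of base, either way round below 0.08 rad and angle between each of block1_mid, block2_mid, block3_mid, block4_mid, block5_mid's own z axis and vertical below 0.08 rad and x of block2_mid in the frame of base between -0.004 and 0.004 m and y of block2_mid in the frame of base between -0.073 and 0.073 m and z of block2_mid in the frame of base between 0.048 and 0.056 m and x of block3_mid in the frame of base between -0.004 and 0.004 m and y of block3_mid in the frame of base between -0.073 and 0.073 m and z of block3_mid in the frame of base between 0.048 and 0.056 m and x of block4_mid in the frame of base between -0.004 and 0.004 m and y of block4_mid in the frame of base between -0.073 and 0.073 m and z of block4_mid in the frame of base between 0.048 and 0.056 m and x of block5_mid in the frame of base between -0.004 and 0.004 m and y of block5_mid in the frame of base between -0.073 and 0.073 m and z of block5_mid in the frame of base between 0.048 and 0.056 m), for 0.2 s.
2. the rod is through both cheeks and all blocks, its collar home against the cheek (all of step 1 and x of rod_collar in the frame of base between -0.004 and 0.004 m and z of rod_collar in the frame of base between 0.048 and 0.056 m and angle between the y axis of rod_collar and the y axis of base, either way round below 0.04 rad and ((y of rod_collar in the frame of base between 0.097 and 0.105 m and y of rod_tip in the frame of base below -0.105 m) or (y of rod_collar in the frame of base between -0.105 and -0.097 m and y of rod_tip in the frame of base above 0.105 m))), for 0.2 s.
3. the stripper plate lies flush on the cheeks, over both guide pins (z of plate_mid in the frame of base between 0.083 and 0.0885 m and x of plate_mid in the frame of base between -0.004 and 0.004 m and y of plate_mid in the frame of base between -0.004 and 0.004 m and angle between the z axis of plate_mid and the z axis of base, either way round below 0.025 rad and angle between the y axis of plate_mid and the y axis of base, either way round below 0.04 rad), for 0.2 s.
At the end, for the whole second after the job is handed in: All blocks present upright in the channel (4 mm across and in height, 0.08 rad); rod through both cheeks and all blocks, collar within 4 mm of the cheek (from either end); plate flush on the cheeks over both pins (3 mm height, 4 mm aside, tilt 0.025 rad); dial at zero within 0.08 rad; at rest (all of step 2 and all of step 3 and value of joint dial between -0.08 and 0.08 rad and linear speed of each of plate, rod below 0.02 m/s); the robot touches nothing.
It fails at once if the spool is pushed more than 30 mm away or tipped over (distance of spool from where it was at the start of the episode above 0.03 m or angle between spool's own z axis and vertical above 0.5 rad).
It fails at once if the tin is pushed more than 30 mm away or tipped over (distance of tin from where it was at the start of the episode above 0.03 m or angle between tin's own z axis and vertical above 0.5 rad).
It fails at once if the mallet is pushed more than 30 mm away or tipped over (distance of mallet from where it was at the start of the episode above 0.03 m or angle between mallet's own z axis and vertical above 0.5 rad).
Of block1, block2, block3, block4, block5 only 3 to 5 are there at a start; the rules pass over those that are not, and their reading is None.
At some moment in a run one of block1, block2, block3, block4, block5, plate may be knocked a few centimetres aside while the robot is not near it.
It also fails if it takes over 210 s, if anything falls off the work surface, if the arm or the gripper's body presses on something with over 40 N, if the wrist force passes 120 N, or if a joint passes its speed limit or range.

## Working session

There is one attempt and no reset: what is moved stays moved. The work goes in short steps, Python scripts to look and compute and a shell command to move; the robot and the scene stay as the last step left them, time stands still between calls to the robot, and variables do not carry over. Pictures are saved under pics/ and viewed, and the job is handed in when it is done.

```bash
ls; mkdir -p pics; python3 - <<'E'
from bench import arm
import cv2,numpy as np
np.set_printoptions(precision=4,suppress=True)
print(arm.get_state())
for n in("top","side"):
    p,d=arm.read_camera(n); cv2.imwrite(f"pics/{n}0.png",p[:,:,::-1]); np.save(f"pics/{n}0.npy",d)
    print(n,arm.get_calibration(n),d.min(),d.max())
E
```

```text
pics
{'time_s': 0.0, 'q': array([-1.142 ,  0.3203,  1.5657, -0.    ,  1.2574, -0.02  ]), 'joint_vel': array([-0.0001, -0.001 ,  0.0013, -0.    , -0.001 ,  0.0003]), 'joint_torque': array([ -0.0029, -41.2464, -23.1975,   0.0725,   0.0456,  -0.0001]), 'position': array([ 0.2494, -0.5179,  0.4039]), 'ee_rot': array([-3.0611, -0.6987,  0.0006]), 'force': array([-0.0101, -0.1765,  0.0173]), 'moment': array([ 0.0145, -0.0223, -0.006 ]), 'width': 0.9968036131425404}
top {'fx': 450.8132289044486, 'fy': 450.8132289044486, 'cx': 326.99310850848656, 'cy': 238.66899594831486, 'pose': array([[-0.0246,  0.9839, -0.1772,  0.3526],
       [-0.9996, -0.0218,  0.018 , -0.0037],
       [ 0.0138,  0.1776,  0.984 ,  1.1307],
       [ 0.    ,  0.    ,  0.    ,  1.    ]])} 0.0 2.153602
side {'fx': 502.4094152039745, 'fy': 502.4094152039745, 'cx': 321.1082291098458, 'cy': 237.64505213215654, 'pose': array([[-0.9958,  0.0315, -0.0856,  0.4237],
       [-0.0881, -0.5758,  0.8129,  0.9056],
       [-0.0236,  0.817 ,  0.5761,  0.7519],
       [ 0.    ,  0.    ,  0.    ,  1.    ]])} 0.0 3.6148937
```

View pics/top0.png

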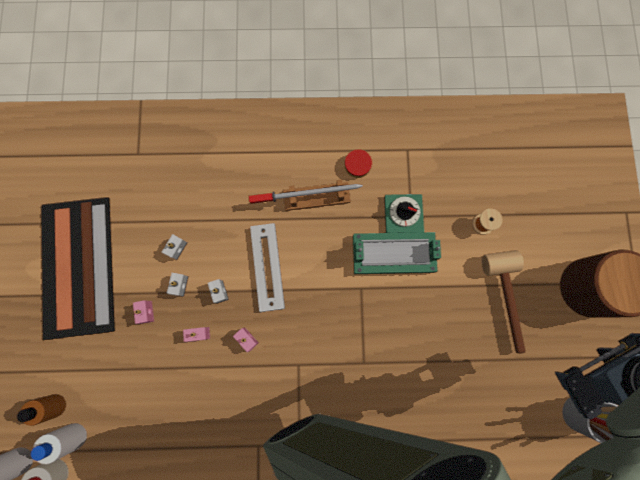

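View pics/side0.png

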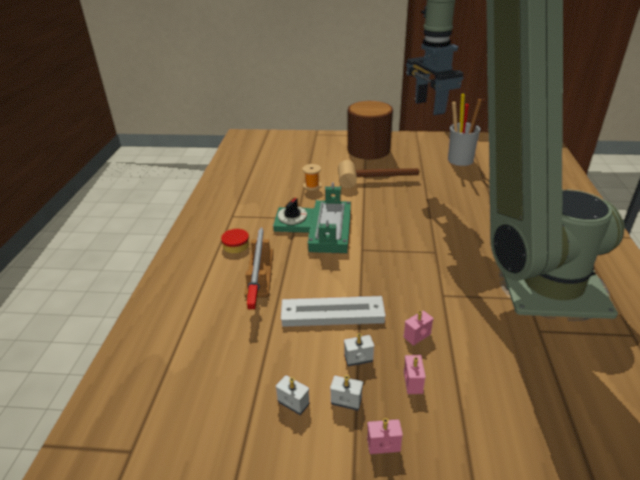

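```bash
cat > h.py <<'E'
from bench import arm
import cv2,numpy as np
np.set_printoptions(precision=4,suppress=True)
def cam(n):
    p,d=arm.read_camera(n); return p,d,arm.get_calibration(n)
def ray(c,u,v):
    u=np.asarray(u,float);v=np.asarray(v,float)
    d=np.stack([(u-c['cx'])/c['fx'],-(v-c['cy'])/c['fy'],-np.ones_like(u)],-1)
    return c['pose'][:3,3],d@c['pose'][:3,:3].T
def plane(c,u,v,z):
    o,d=ray(c,u,v); return o+d*((z-o[2])/d[...,2])[...,None]
def cloud(d,c):
    v,u=np.mgrid[0:480,0:640]; o,r=ray(c,u,v); P=o+r*d[...,None]; P[d==0]=np.nan; return P
def proj(c,P):
    q=(np.asarray(P)-c['pose'][:3,3])@c['pose'][:3,:3]
    return np.stack([c['cx']+c['fx']*q[...,0]/-q[...,2],c['cy']-c['fy']*q[...,1]/-q[...,2]],-1)
def save(p,name,box=None,s=1):
    if box: x0,y0,x1,y1=box; p=p[y0:y1,x0:x1]
    cv2.imwrite('pics/'+name,cv2.resize(p[:,:,::-1],None,fx=s,fy=s,interpolation=cv2.INTER_CUBIC))
E
python3 - <<'E'
from h import *
for n in("top","side"):
    p,d,c=cam(n); np.savez(f'pics/{n}1.npz',p=p,d=d)
    P=cloud(d,c)
    if n=="top":
        print('bench z',np.nanmedian(P[310:330,300:400,2]),np.nanmedian(P[215:225,200:240,2]),np.nanmedian(P[170:180,420:460,2]))
        save(p,'top_base.png',(330,140,530,290),4); save(p,'top_blk.png',(120,180,320,330),4)
    else:
        print('bench z',np.nanmedian(P[420:430,250:300,2]),np.nanmedian(P[270:280,380:400,2]))
        save(p,'side_base.png',(200,150,400,300),4)
        save(p,'side_blk.png',(260,280,440,415),4)
E
```

```text
bench z -0.001017981339229701 -0.0007640498533525442 -0.0013444540444582653
bench z 0.0009392131596858144 0.00113383533091993
```

View pics/top_base.png

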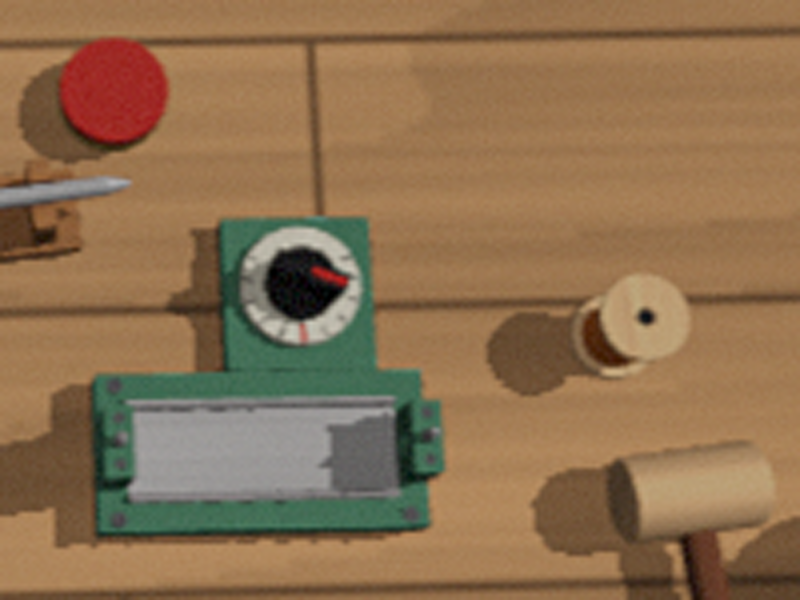

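View pics/top_blk.png

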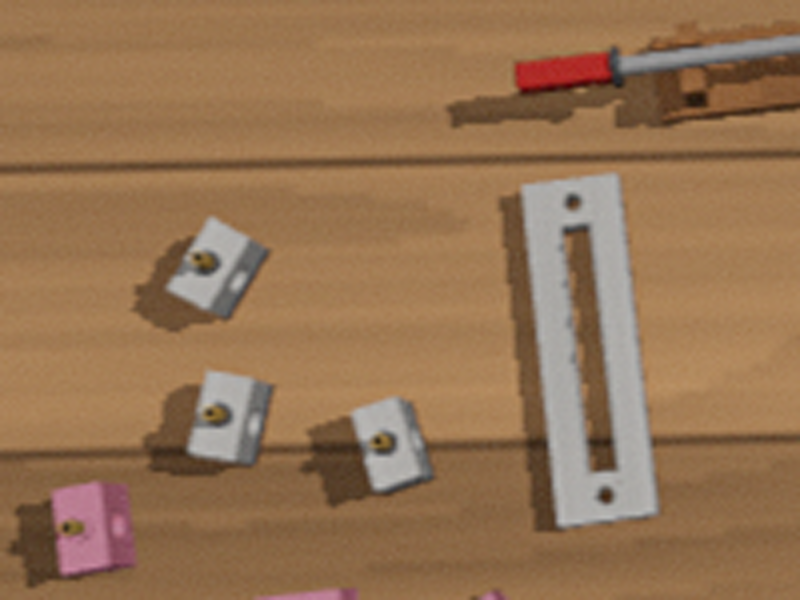

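View pics/side_base.png

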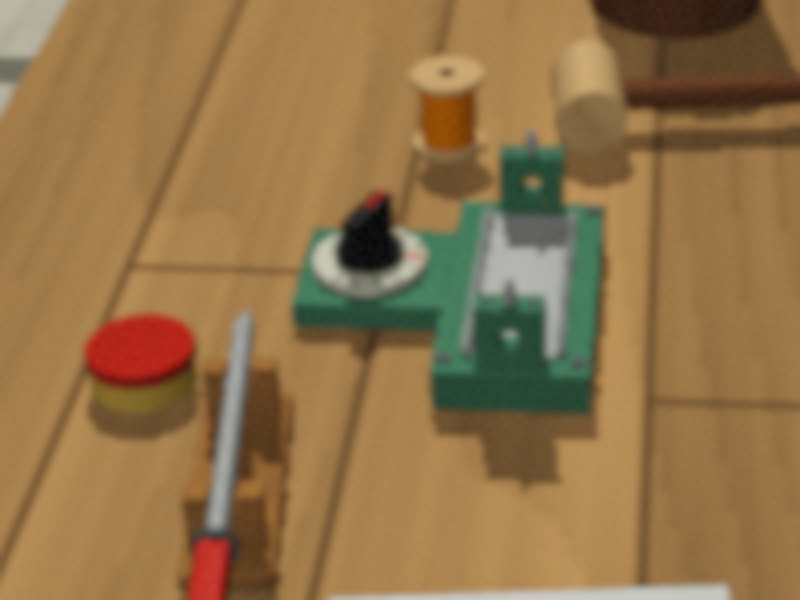

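View pics/side_blk.png

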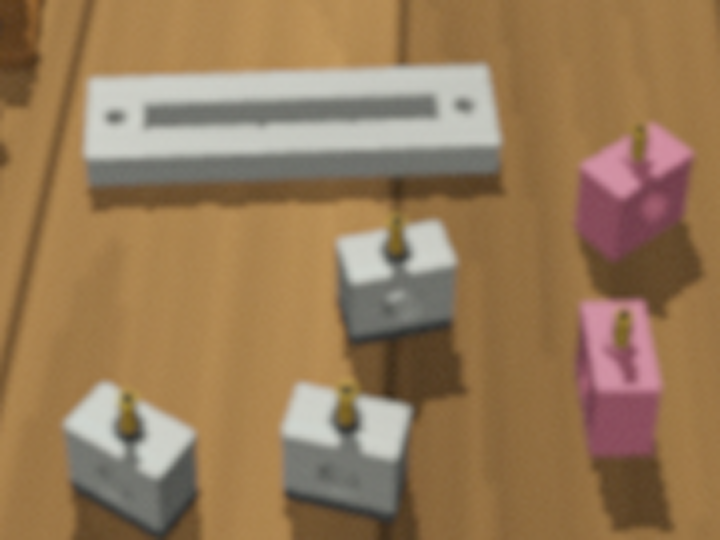

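```bash
cat > meas.py <<'E'
from h import *
def rect(XY):
    (cx,cy),(w,hh),a=cv2.minAreaRect((XY*1000).astype(np.float32))
    return np.array([cx,cy]),w,hh,a
def comps(p,d,c,zlo,zhi,zpl,col,amin=60):
    P=cloud(d,c); hsv=cv2.cvtColor(p,cv2.COLOR_RGB2HSV)
    m=((P[...,2]>zlo)&(P[...,2]<zhi)&col(hsv)).astype(np.uint8)
    m=cv2.morphologyEx(m,cv2.MORPH_OPEN,np.ones((2,2)))
    n,l,s,ct=cv2.connectedComponentsWithStats(m,connectivity=4)
    for i in range(1,n):
        if s[i,4]<amin: continue
        v,u=np.where(l==i); Q=plane(c,u,v,zpl)
        r=rect(Q[:,:2]); print('  px',ct[i].round(0),'area',s[i,4],'ctr',r[0].round(1),'wh',np.round(r[1:3],1),'ang',round(r[3],1),'mean',(Q[:,:2].mean(0)*1000).round(1),'zmed',np.median(P[v,u,2]).round(4))
grey=lambda h:(h[...,1]<45)&(h[...,2]>90)
green=lambda h:(h[...,0]>60)&(h[...,0]<95)&(h[...,1]>80)
red=lambda h:((h[...,0]<6)|(h[...,0]>172))&(h[...,1]>150)
E
python3 - <<'E'
from meas import *
for n in("top","side"):
    z=np.load(f'pics/{n}1.npz');p,d=z['p'],z['d'];c=arm.get_calibration(n)
    o=-0.001 if n=='top' else .001
    print(n,'blocks');comps(p,d,c,.040+o,.048+o,.044,grey)
    print(n,'plate');comps(p,d,c,.015+o,.025+o,.020,grey,300)
    print(n,'cheeks');comps(p,d,c,.071+o,.081+o,.076,green,40)
    print(n,'baseplate');comps(p,d,c,.025+o,.035+o,.030,green,40)
    print(n,'red');comps(p,d,c,.045+o,.065+o,.060,red,10)
    P=cloud(d,c)
    hsv=cv2.cvtColor(p,cv2.COLOR_RGB2HSV)
E
```

```text
top blocks
  px [173. 246.] area 182 ctr [537.7 351.9] wh [29.  49.3] ang 62.5 mean [537.7 351.3] zmed 0.0426
  px [176. 284.] area 190 ctr [445.  341.5] wh [28.4 49.9] ang 80.5 mean [445.1 340.6] zmed nan
  px [217. 292.] area 204 ctr [426.1 243.1] wh [48.8 29.1] ang 17.2 mean [425.4 242.6] zmed 0.043
top plate
  px [267. 268.] area 1544 ctr [484.  125.3] wh [212.7  59.8] ang 6.3 mean [482.1 125.3] zmed nan
top cheeks
  px [435. 248.] area 57 ctr [ 515.5 -281.5] wh [31.4 15.5] ang 7.5 mean [ 513.4 -280.1] zmed 0.0751
  px [359. 251.] area 84 ctr [511.2 -99.2] wh [16.6 43.3] ang 87.9 mean [511.6 -97.3] zmed 0.0748
top baseplate
  px [399. 237.] area 449 ctr [ 551.6 -199.5] wh [187.8  18.7] ang 89.5 mean [ 552.  -203.9] zmed nan
  px [396. 269.] area 577 ctr [ 474.8 -191.9] wh [ 28.  202.8] ang 0.2 mean [ 471.3 -191.8] zmed nan
top red
  px [261. 199.] area 171 ctr [648.1 134.7] wh [18.6 56.2] ang 7.2 mean [648.  134.7] zmed 0.057
side blocks
  px [360. 345.] area 287 ctr [425.5 248. ] wh [50.7 31. ] ang 16.8 mean [425.9 249.4] zmed 0.0445
  px [293. 389.] area 356 ctr [537.3 357.6] wh [30.7 51.4] ang 61.8 mean [536.5 358.7] zmed nan
  px [348. 387.] area 379 ctr [444.5 346.9] wh [31.5 50.7] ang 79.2 mean [444.3 347.6] zmed 0.0445
side plate
  px [333. 309.] area 1774 ctr [483.6 130.9] wh [213.2  65.4] ang 6.5 mean [483.8 131.5] zmed nan
side cheeks
side baseplate
  px [331. 228.] area 557 ctr [ 511.4 -182. ] wh [ 97.7 203.1] ang 0.1 mean [ 509.7 -158. ] zmed nan
side red
  px [253. 297.] area 198 ctr [647.8 148.6] wh [19.5 71.7] ang 8.9 mean [648.3 147.3] zmed nan
```

```bash
python3 - <<'E'
from h import *
p=np.load('pics/top1.npz')['p'];a=p[225:280,345:390];b=p[225:280,410:450]
z=lambda x,s:cv2.resize(x,None,fx=s,fy=s,interpolation=cv2.INTER_CUBIC)
save(np.hstack([z(a,9),z(b,9)]),'zt.png')
p=np.load('pics/side1.npz')['p'];save(p,'zs.png',(300,175,360,260),7)
save(np.load('pics/top1.npz')['p'],'zd.png',(380,190,430,235),12)
save(np.load('pics/top1.npz')['p'],'zrod.png',(240,170,370,220),6)
E
```

```text
(no output)
```

View pics/zt.png

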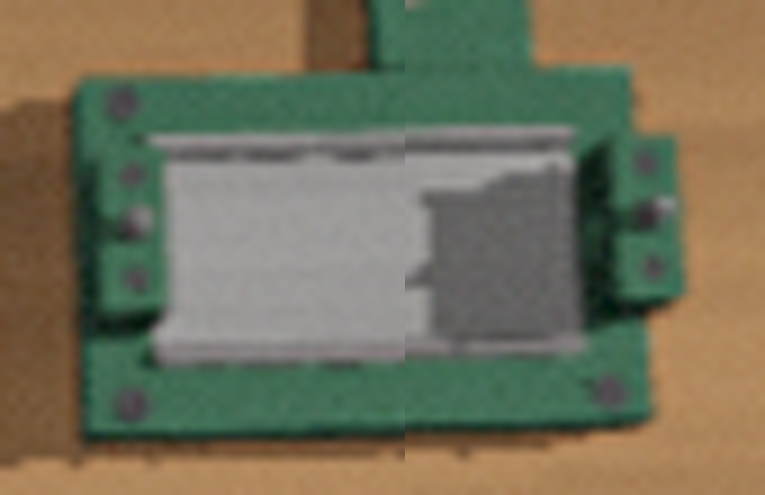

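View pics/zs.png

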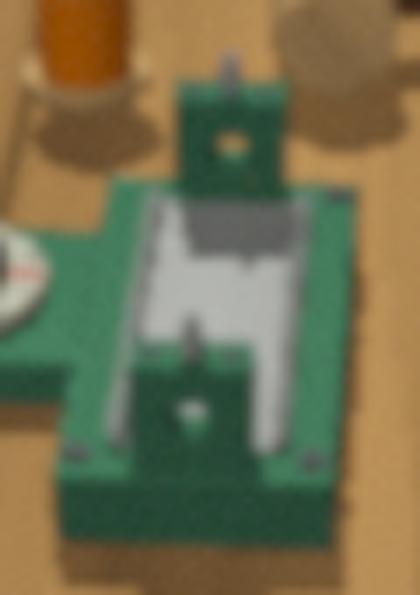

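View pics/zd.png

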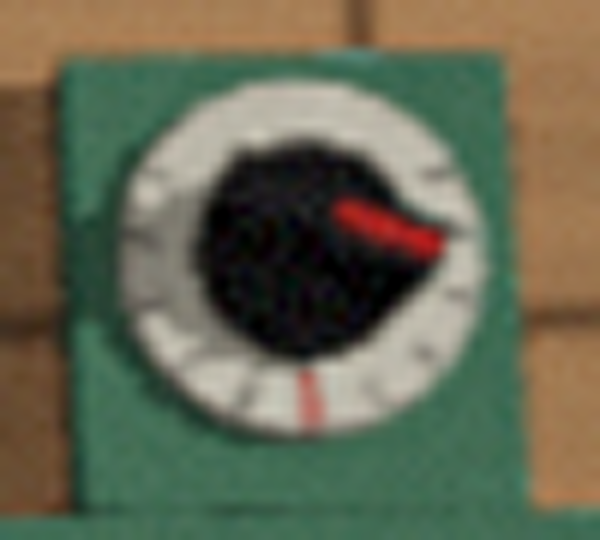

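View pics/zrod.png

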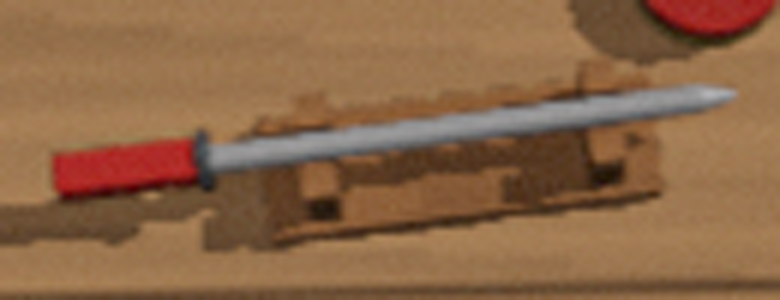

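```bash
python3 - <<'E'
from h import *
ct=arm.get_calibration('top');cs=arm.get_calibration('side')
u=np.array([359.6,360.3,436.67,437.67])-.0;v=[244.4,256,243,254.6]
S=plane(ct,u,np.array(v),.076);print(S*1000);print('cheek',S[:2].mean(0)*1000,S[2:].mean(0)*1000,'mid',S.mean(0)*1000)
dy=S[:2].mean(0)-S[2:].mean(0);print('len',np.hypot(*dy[:2]),'yaw deg',np.degrees(np.arctan2(-dy[0],dy[1])))
# side pins tip at z .093
s=np.array([[193,318],[231,55]])/7+[300,175]
T=plane(cs,s[:,0],s[:,1],.093);print('side tips',T*1000)
s=np.array([[193,410],[231,142]])/7+[300,175]
def yplane(c,u,v,z):
    return plane(c,u,v,z)
print('side hole',plane(cs,s[:,0],s[:,1],.052)*1000)
# baseplate bottom-edge in top (zt coords)
e=np.array([[85,437],[405+245,420]]);px=[[345+85/9,225+437/9],[410+245/9,225+420/9]]
px=np.array(px);E=plane(ct,px[:,0],px[:,1],.03);print('lower corners',E*1000)
# dial
dz=np.array([[303,258],[312,375],[312,430],[440,243],[342,212]])/12+[380,190]
print('dial ctr/zero',plane(ct,dz[:3,0],dz[:3,1],.03)*1000); print('pointer',plane(ct,dz[3:,0],dz[3:,1],.06)*1000)
r=np.array([[735,95],[205,160],[57,175],[195,167]])/6+[240,170]
print('rod tip,collar',plane(ct,r[:,0],r[:,1],.051)*1000)
E
```

```text
[[ 526.9493 -100.0049   76.    ]
 [ 499.1312 -100.6186   76.    ]
 [ 526.2247 -283.8413   76.    ]
 [ 498.3117 -284.3233   76.    ]]
cheek [ 513.0402 -100.3117   76.    ] [ 512.2682 -284.0823   76.    ] mid [ 512.6542 -192.197    76.    ]
len 0.18377217115341443 yaw deg -0.2407008071948393
side tips [[ 512.3978  -96.0365   93.    ]
 [ 512.1146 -280.4905   93.    ]]
side hole [[ 513.3701  -99.9547   52.    ]
 [ 512.8033 -284.5184   52.    ]]
lower corners [[ 462.4849  -88.8543   30.    ]
 [ 462.403  -292.5643   30.    ]]
dial ctr/zero [[ 615.8192 -222.2508   30.    ]
 [ 590.7129 -222.7404   30.    ]
 [ 578.9978 -222.0856   30.    ]]
pointer [[ 611.189  -244.4856   60.    ]
 [ 618.1146 -224.8113   60.    ]]
rod tip,collar [[ 678.6432 -115.0561   51.    ]
 [ 655.3329  104.553    51.    ]
 [ 650.2212  165.3221   51.    ]
 [ 652.4395  108.6741   51.    ]]
```

```bash
cat > go.py <<'E'
import sys
from h import *
from scipy.spatial.transform import Rotation as Rn
def go(x,y,z,jaw,quiet=False):
    """x,y,z grasp point in mm, jaw: world angle deg of jaw line"""
    s=arm.get_state(); R=Rn.from_rotvec(s['ee_rot']).as_matrix(); T=s['position']
    d=np.array([x,y,z+172.])/1000-T
    j0=np.degrees(np.arctan2(R[1,1],R[0,1]))
    sh=R.T@d*1000
    print('grasp now',((T+R[:,2]*.172)*1000).round(1),'jaw',round(j0,2),'tilt',np.degrees(np.arccos(-R[2,2])).round(2),'q1,q6',np.degrees(s['q'][[0,5]]).round(1),'F',s['force'].round(1),'w',round(s['width']*91,1),'t',round(s['time_s'],2))
    q1=np.degrees(np.arctan2(y,x)-s['q'][0])
    rolls=[(j0-jaw+k*180) for k in(-2,-1,0,1,2)]
    print('shift',sh.round(1),'rolls',[ (round(r,1),'q6~',round(np.degrees(s['q'][5])+r+q1,0)) for r in rolls if abs(np.degrees(s['q'][5])+r+q1)<145])
if __name__=='__main__': go(*map(float,sys.argv[1:5]))
E
python3 go.py 617.5 -220.5 60 160.7; python3 go.py 617.5 -220.5 60 90
```

```text
grasp now [ 249.4 -517.8  232.3] jaw -64.28 tilt 0.06 q1,q6 [-65.4  -1.1] F [ 0.1 -0.1  0.4] w 91.1 t 0.2
shift [ 460.7 -108.1  172.4] rolls [(np.float64(-45.0), 'q6~', np.float64(-0.0))]
grasp now [ 249.4 -517.8  232.3] jaw -64.28 tilt 0.06 q1,q6 [-65.4  -1.1] F [ 0.1 -0.1  0.4] w 91.1 t 0.2
shift [ 460.7 -108.1  172.4] rolls [(np.float64(-154.3), 'q6~', np.float64(-110.0)), (np.float64(25.7), 'q6~', np.float64(70.0))]
```

```bash
python3 -m handwheel '58 -14 10 -6 1;115 -27 20 -11 1;173 -41 30 -17 1;230 -54 40 -23 1;288 -68 50 -28 1;345 -81 60 -34 1;403 -95 70 -39 1;450 -106 70 -45 1;460.7 -108.1 72 -45 1;460.7 -108.1 72 -45 1;460.7 -108.1 72 -45 1'; python3 go.py 617.5 -220.5 60 160.7
python3 - <<'E'
from h import *
p,d,c=cam('side'); save(p,'s2.png',(150,60,450,300),2.6)
p,d,c=cam('top'); save(p,'t2.png',(340,140,480,290),4)
E
```

```text
time_s: 1.58
position: [0.6167, -0.2218, 0.3328]
ee_rot: [-2.564, -1.816, 0.001]
force: [-0.5, 0.4, -0.6]
width: 1.001
grasp now [ 616.5 -221.8  160.8] jaw -19.38 tilt 0.05 q1,q6 [-20.8  -1.4] F [-0.5  0.4 -0.6] w 91.1 t 1.57
shift [  1.5   0.4 100.8] rolls [(np.float64(-0.1), 'q6~', np.float64(-0.0))]
```

View pics/s2.png

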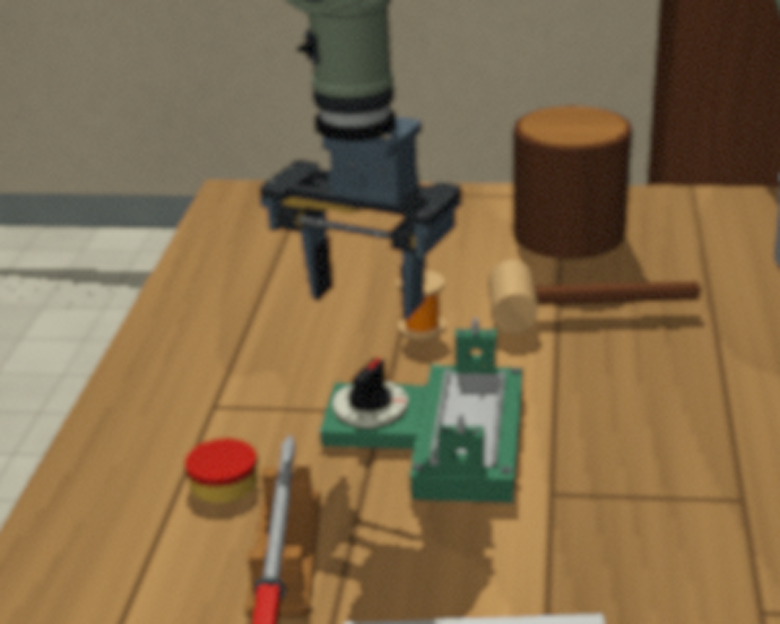

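The gripper hangs above the dial (about pixel (370,390) in this crop), and its jaws straddle the bar. Going down now and closing gently.

```bash
python3 -m handwheel '1.3 0.4 40 0 1;1.3 0.4 80 0 1;1.3 0.4 100 0 1;1.3 0.4 100 0 1;1.3 0.4 100 0 1;1.3 0.4 100 0 -1;1.3 0.4 100 0 -1;1.3 0.4 100 0 -1;1.3 0.4 100 0 -1;1.3 0.4 100 0 -1;1.3 0.4 100 0 -1' 15; python3 go.py 617.5 -220.5 60 160.7
```

```text
time_s: 3.05
position: [0.6185, -0.2197, 0.2327]
ee_rot: [-2.562, -1.818, 0.0]
force: [0.2, 1.0, 0.1]
width: 0.372
grasp now [ 618.5 -219.7   60.7] jaw -19.28 tilt 0.01 q1,q6 [-20.6  -1.3] F [0.2 1.  0.1] w 33.9 t 3.05
shift [-1.1 -0.6  0.7] rolls [(np.float64(0.0), 'q6~', np.float64(-0.0))]
```

```bash
python3 -m handwheel '0 0 0 0 -1;0 0 0 0 -1;0 0 0 0 -1;0 0 0 0 -1;0 0 0 0 -1;0 0 0 0 -1' 15; python3 go.py 617.5 -220.5 60 160.7
python3 - <<'E'
from h import *
p,d,c=cam('side'); save(p,'s3.png',(250,100,400,220),5)
E
```

```text
time_s: 3.8
position: [0.6198, -0.22, 0.2329]
ee_rot: [2.559, 1.815, 0.005]
force: [4.8, -0.7, -3.3]
width: 0.153
grasp now [ 620.7 -220.3   60.9] jaw -19.3 tilt 0.3 q1,q6 [-20.5  -1.3] F [ 4.8 -0.7 -3.3] w 14.0 t 3.8
shift [-1.2 -2.   0.9] rolls [(np.float64(0.0), 'q6~', np.float64(-0.0))]
```

View pics/s3.png

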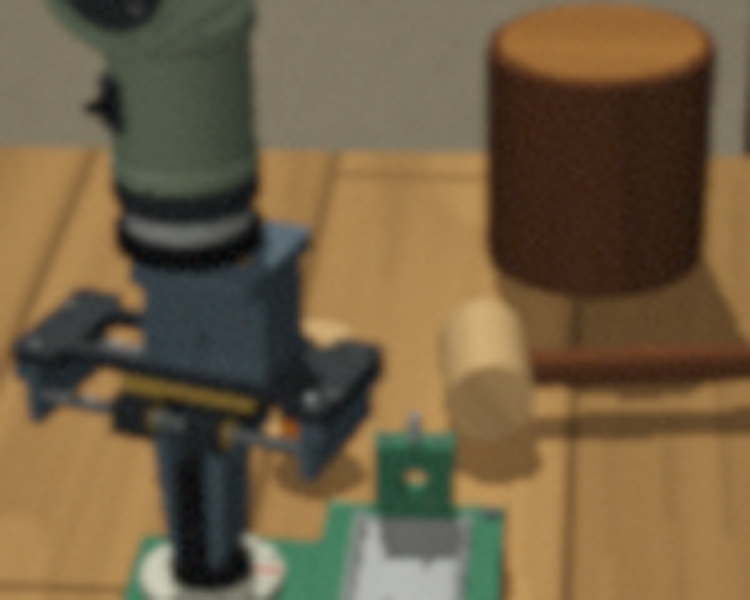

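```bash
python3 -m handwheel '0 1 0 0 -1;0 2 0 0 -1;0 2 0 0 -1' 15; python3 go.py 617.5 -220.5 60 89.85;  python3 -m handwheel '0 0 0 8 -1;0 0 0 16 -1;0 0 0 24 -1;0 0 0 32 -1;0 0 0 40 -1;0 0 0 48 -1;0 0 0 56 -1;0 0 0 64 -1;0 0 0 70.9 -1;0 0 0 70.9 -1;0 0 0 70.9 -1' 15; python3 go.py 617.5 -220.5 60 89.85
```

```text
time_s: 4.22
position: [0.6206, -0.2203, 0.2329]
ee_rot: [2.562, 1.817, 0.001]
force: [2.7, 0.3, -1.0]
width: 0.152
grasp now [ 620.8 -220.3   60.9] jaw -19.29 tilt 0.06 q1,q6 [-20.5  -1.3] F [ 2.7  0.3 -1. ] w 13.8 t 4.22
shift [-1.2 -2.9  0.9] rolls [(np.float64(-109.1), 'q6~', np.float64(-110.0)), (np.float64(70.9), 'q6~', np.float64(70.0))]
time_s: 5.6
position: [0.6211, -0.2212, 0.2329]
ee_rot: [3.139, -0.005, 0.005]
force: [5.3, -3.4, -3.5]
width: 0.15
grasp now [ 621.7 -221.6   60.9] jaw -90.18 tilt 0.24 q1,q6 [-20.6  69.6] F [ 5.3 -3.4 -3.5] w 13.6 t 5.6
shift [-3.6 -0.7  0.9] rolls [(np.float64(-180.0), 'q6~', np.float64(-109.0)), (np.float64(-0.0), 'q6~', np.float64(71.0))]
```

```bash
python3 -m handwheel '0 0 0 0 -0.2;0 0 0 0 0;0 0 0 0 0;0 0 0 0 0.3;0 0 0 0 0.3;0 0 -30 0 1;0 0 -80 0 1;0 0 -120 0 1;0 200 -120 0 1;0 200 -120 0 1;0 200 -120 0 1;0 200 -120 0 1' 15; python3 go.py 445 343 120 90
python3 - <<'E'
from h import *
p,d,c=cam('top'); np.savez('pics/top2.npz',p=p,d=d);save(p,'t4.png',(340,180,450,290),7)
save(p,'t4f.png')
E
```

```text
time_s: 7.1
position: [0.6187, -0.4243, 0.3519]
ee_rot: [3.141, -0.012, -0.001]
force: [-0.5, 0.6, 0.8]
width: 1.001
grasp now [ 618.6 -424.4  179.9] jaw -90.42 tilt 0.06 q1,q6 [-35.3  55.1] F [-0.5  0.6  0.8] w 91.1 t 7.1
shift [-179.3 -766.    59.3] rolls [(np.float64(-180.4), 'q6~', np.float64(-52.0)), (np.float64(-0.4), 'q6~', np.float64(128.0))]
```

View pics/t4.png

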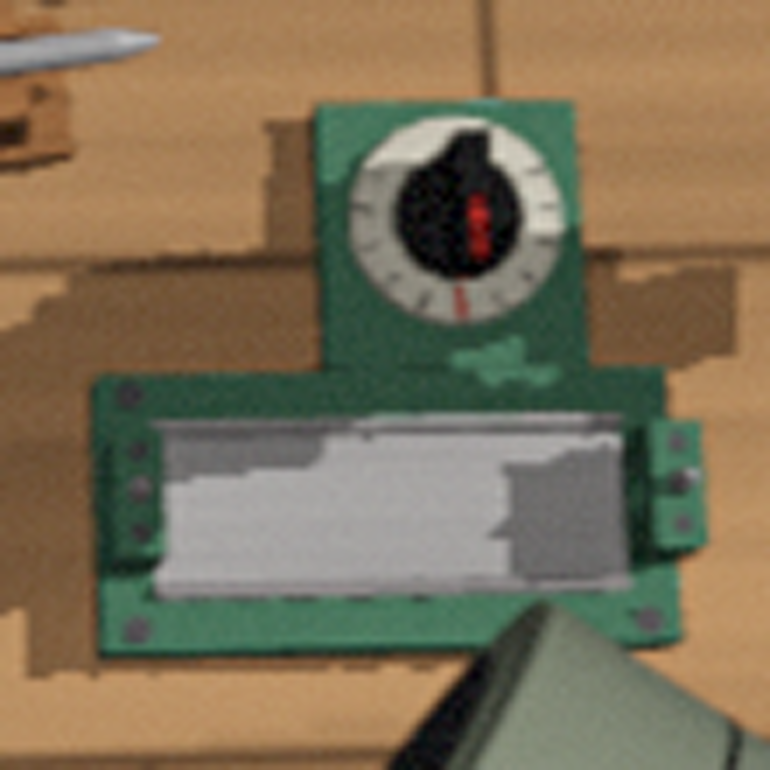

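View pics/t4f.png

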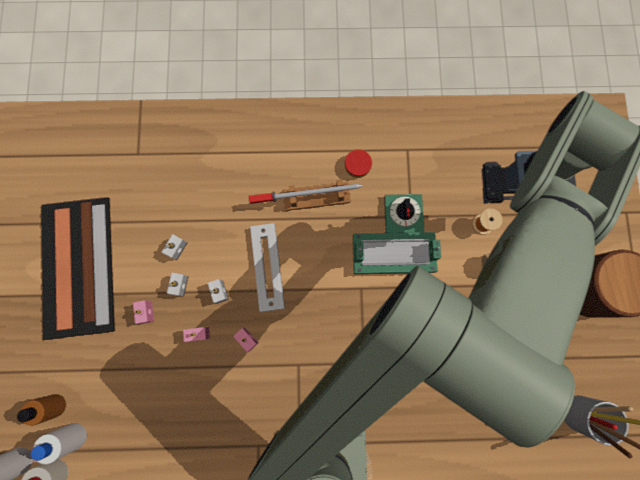

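```bash
python3 go.py 428 243.5 130 17.2
python3 - <<'E'
from meas import *
z=np.load('pics/top2.npz');p,d=z['p'],z['d'];c=arm.get_calibration('top')
comps(p,d,c,.039,.047,.044,grey)
hsv=cv2.cvtColor(p,cv2.COLOR_RGB2HSV);m=red(hsv).copy();m[:, :380]=0;m[:,430:]=0
v,u=np.where(m);print(np.c_[u,v].tolist())
Q=plane(c,u,v,np.where(v<218,.066,.03)[...,]) if 0 else None
k=v<219;Q=plane(c,u[k],v[k],.064)*1000;print(Q[:,:2].min(0),Q[:,:2].max(0),np.polyfit(Q[:,0],Q[:,1],1))
E
```

```text
grasp now [ 618.8 -424.   179.8] jaw -90.39 tilt 0.05 q1,q6 [-35.3  55.1] F [ 0.3  0.7 -0.6] w 90.9 t 7.15
shift [-195.4 -666.1   49.4] rolls [(np.float64(-107.6), 'q6~', np.float64(12.0))]
  px [173. 246.] area 187 ctr [537.6 351.9] wh [29.4 49.3] ang 61.9 mean [537.4 351.3] zmed 0.0426
  px [176. 285.] area 200 ctr [445.2 341.4] wh [29.1 49.4] ang 79.0 mean [444.8 340.6] zmed 0.0428
  px [215. 286.] area 92 ctr [439.1 247.2] wh [22.1 27.6] ang 19.4 mean [439.7 248.2] zmed 0.0432
  px [219. 296.] area 111 ctr [415.2 240.1] wh [26.2 28.2] ang 19.1 mean [413.9 238.5] zmed 0.0424
[[400, 205], [400, 207], [408, 207], [407, 208], [408, 208], [409, 208], [407, 209], [408, 209], [409, 209], [406, 210], [407, 210], [408, 210], [409, 210], [407, 211], [408, 211], [409, 211], [404, 212], [407, 212], [408, 212], [409, 212], [407, 213], [408, 213], [409, 213], [407, 214], [408, 214], [409, 214], [407, 215], [408, 215], [409, 215], [405, 216], [407, 216], [408, 216], [409, 216], [409, 217], [390, 299]]
[ 593.765 -225.161] [ 624.2599 -203.2795] [   0.2131 -349.8211]
```

```bash
python3 -m handwheel '-16 -55 0 -9 0.5;-33 -111 0 -18 0.5;-49 -166 0 -27 0.5;-65 -222 0 -36 0.5;-81 -277 0 -45 0.5;-98 -333 0 -54 0.5;-114 -388 0 -63 0.5;-130 -444 0 -72 0.5;-147 -500 0 -81 0.5;-163 -555 20 -90 0.5;-179 -611 30 -99 0.5;-195.4 -666 49 -107.6 0.5;-195.4 -666 49 -107.6 0.5;-195.4 -666 49 -107.6 0.5;-195.4 -666 49 -107.6 0.5' 30; python3 go.py 428 243.5 35 18
python3 - <<'E'
from h import *
p,d,c=cam('side'); save(p,'s5.png',(240,240,440,390),4)
p,d,c=cam('top'); save(p,'t5.png',(120,220,280,340),4)
E
```

```text
time_s: 9.02
position: [0.4266, 0.2454, 0.3043]
ee_rot: [1.861, 2.53, 0.001]
force: [0.4, 0.6, -0.1]
width: 0.75
grasp now [426.8 245.4 132.3] jaw 17.31 tilt 0.05 q1,q6 [28.6 11.3] F [ 0.4  0.6 -0.1] w 68.3 t 9.03
shift [-2.2  0.7 97.3] rolls [(np.float64(-0.7), 'q6~', np.float64(12.0))]
```

View pics/s5.png

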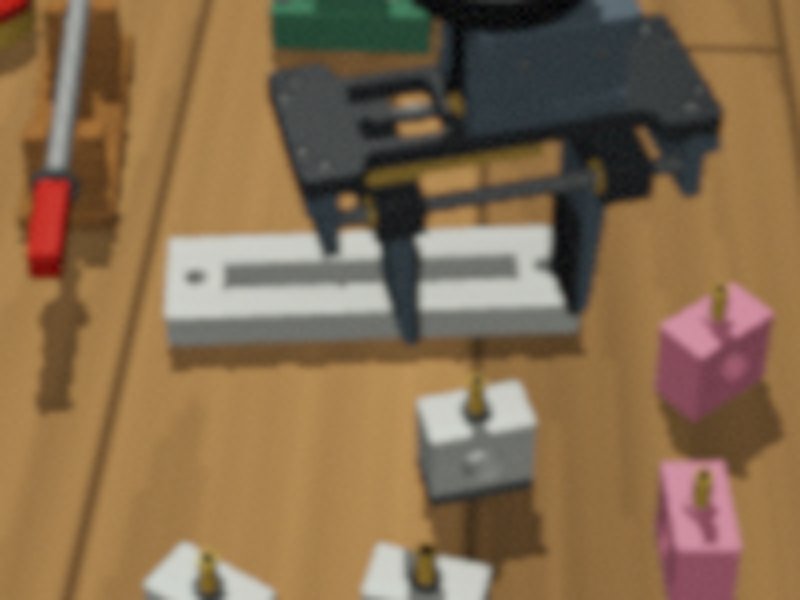

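The fingertips line up with the near block (about (475,430) in the crop). Descending to grip it in its upper half.

```bash
python3 -m handwheel '-2.2 0.7 40 -0.7 0.5;-2.2 0.7 75 -0.7 0.5;-2.2 0.7 97 -0.7 0.5;-2.2 0.7 97 -0.7 0.5;-2.2 0.7 97 -0.7 -1;-2.2 0.7 97 -0.7 -1;-2.2 0.7 97 -0.7 -1;-2.2 0.7 97 -0.7 -1;-2.2 0.7 97 -0.7 -1;-2.2 0.7 97 -0.7 -1;-2.2 0.7 97 -0.7 -1;-2.2 0.7 97 -0.7 -1' 30; python3 go.py 428 243.5 35 18
python3 - <<'E'
from h import *
p,d,c=cam('side'); save(p,'s6.png',(290,260,440,380),5)
E
```

```text
time_s: 10.62
position: [0.4284, 0.2446, 0.2079]
ee_rot: [1.843, 2.542, 0.004]
force: [1.1, -0.4, 5.9]
width: 0.545
grasp now [428.8 244.8  35.9] jaw 18.13 tilt 0.16 q1,q6 [28.4 10.3] F [ 1.1 -0.4  5.9] w 49.6 t 10.62
shift [-0.9 -0.7  0.9] rolls [(np.float64(0.1), 'q6~', np.float64(12.0))]
```

View pics/s6.png

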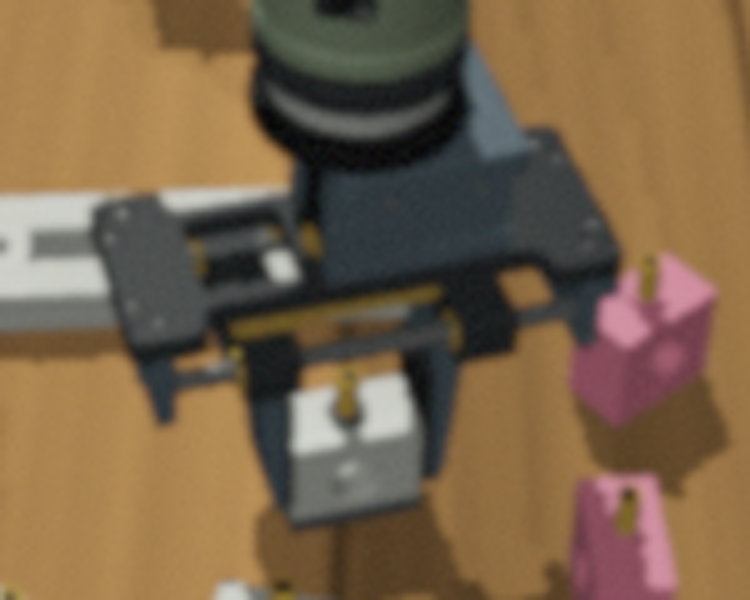

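```bash
python3 go.py 515 -242 165 -0.15;python3 -m handwheel '0 0 -40 0 -1;0 0 -100 0 -1;0 0 -130 0 -1;0 0 -130 0 -1' 40;python3 go.py 515 -242 165 -0.15
```

```text
grasp now [428.9 244.8  35.9] jaw 18.12 tilt 0.16 q1,q6 [28.4 10.3] F [ 0.  -0.6  7.3] w 49.6 t 10.68
shift [-489.4  -68.7 -129.3] rolls [(np.float64(18.3), 'q6~', np.float64(-25.0))]
time_s: 11.18
position: [0.4279, 0.2446, 0.3387]
ee_rot: [1.843, 2.542, 0.007]
force: [0.8, -0.7, -2.7]
width: 0.547
grasp now [428.7 245.  166.7] jaw 18.12 tilt 0.28 q1,q6 [28.4 10.3] F [ 0.8 -0.7 -2.7] w 49.8 t 11.18
shift [-489.5  -68.6    0.9] rolls [(np.float64(18.3), 'q6~', np.float64(-25.0))]
```

```bash
python3 -m handwheel '-54 -8 0 2 -1;-109 -15 0 4 -1;-163 -23 0 6 -1;-218 -31 0 8 -1;-272 -38 0 10 -1;-326 -46 0 12 -1;-381 -53 0 14 -1;-435 -61 0 17 -1;-475 -67 0 18.3 -1;-489.5 -68.6 0 18.3 -1;-489.5 -68.6 0 18.3 -1;-489.5 -68.6 0 18.3 -1;-489.5 -68.6 0 18.3 -1;-489.5 -68.6 0 18.3 -1' 40;python3 go.py 515 -242 66 -0.15
python3 - <<'E'
from h import *
p,d,c=cam('side'); save(p,'s7.png',(250,110,400,230),5)
p,d,c=cam('top'); save(p,'t7.png',(330,180,480,300),5)
E
```

```text
time_s: 12.92
position: [0.5148, -0.2413, 0.337]
ee_rot: [2.224, 2.219, 0.0]
force: [-0.6, -0.5, -1.7]
width: 0.545
grasp now [ 514.8 -241.3  165. ] jaw -0.12 tilt 0.01 q1,q6 [-26.3 -26.2] F [-0.6 -0.5 -1.7] w 49.6 t 12.93
shift [-0.7  0.2 99. ] rolls [(np.float64(0.0), 'q6~', np.float64(-25.0))]
```

View pics/s7.png

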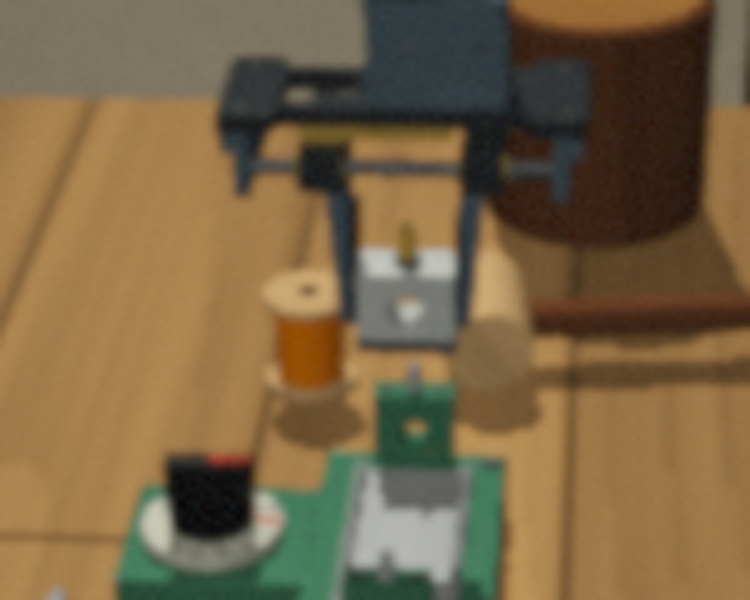

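View pics/t7.png

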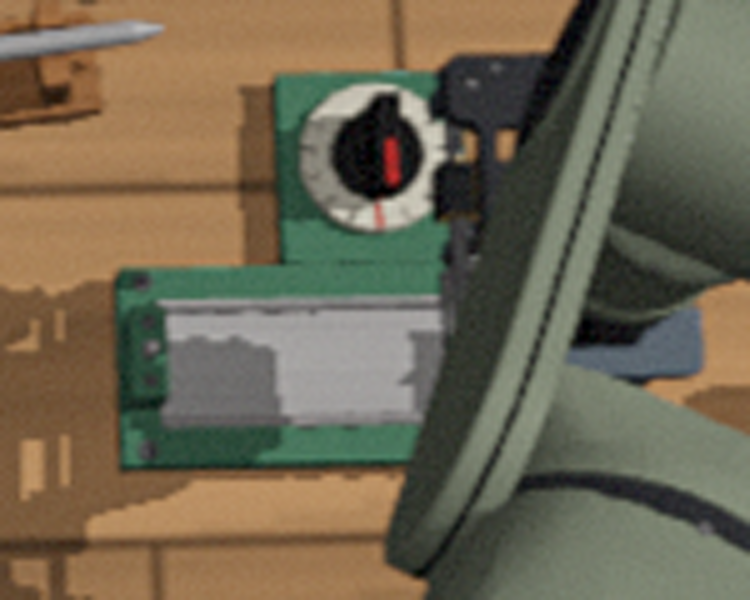

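```bash
python3 - <<'E'
from h import *
c=arm.get_calibration('side')
f=lambda a,b,z:(plane(c,np.array([250+a/5]),np.array([110+b/5]),z)*1000).round(1)
print('tube base',f(407,264,.173),'tube tip',f(407,226,.193))
print('top near corners',f(358,277,.173),f(461,274,.173),'far',f(366,250,.173),f(455,248,.173))
print('bottom near corners',f(362,343,.129),f(455,347,.129))
print('pin b tip',f(415,366,.093),'cheekb top corners',f(378,384,.076),f(452,384,.076),'hole b',f(415,430,.052))
E
```

```text
tube base [[ 512.6 -240.3  173. ]] tube tip [[ 512.5 -242.6  193. ]]
top near corners [[ 536.2 -224.9  173. ]] [[ 484.7 -230.4  173. ]] far [[ 534.7 -255.1  173. ]] [[ 489.3 -259.2  173. ]]
bottom near corners [[ 536.2 -236.9  129. ]] [[ 488.  -234.8  129. ]]
pin b tip [[ 512.  -278.6   93. ]] cheekb top corners [[ 533.  -288.2   76. ]] [[ 492.8 -290.1   76. ]] hole b [[ 512.5 -280.7   52. ]]
```

```bash
python3 -m handwheel '0 0 40 0 -1;0 0 70 0 -1;0 0 85 0 -1;0 0 90 0 -1;0 0 94 0 -1;0 0 97 0 -1;0 0 98 0 -1;0 0 98 0 -1' 40;python3 go.py 515 -242 66 -0.15
python3 - <<'E'
from h import *
p,d,c=cam('side'); save(p,'s8.png',(250,110,400,230),5)
E
```

```text
time_s: 14.02
position: [0.5149, -0.2422, 0.2391]
ee_rot: [2.225, 2.217, 0.0]
force: [-0.2, -0.5, -2.3]
width: 0.545
grasp now [ 514.9 -242.3   67.1] jaw -0.19 tilt 0.04 q1,q6 [-26.4 -26.2] F [-0.2 -0.5 -2.3] w 49.6 t 14.03
shift [0.2 0.1 1.1] rolls [(np.float64(-0.0), 'q6~', np.float64(-25.0))]
```

View pics/s8.png

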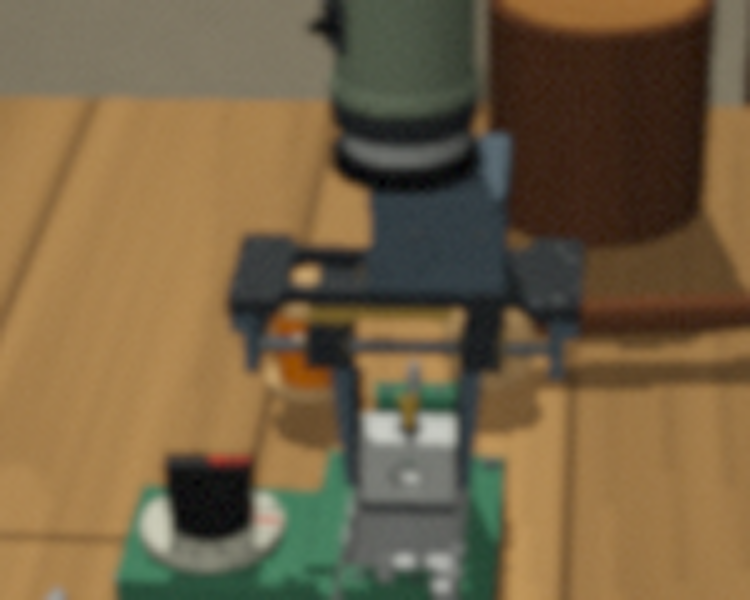

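```bash
python3 -m handwheel '0 0 1 0 -1;0 0 1.6 0 -1;0 0 1.6 0 -1;0 0 1.6 0 0.3;0 0 1.6 0 0.5;0 0 1.6 0 0.5;0 0 1.6 0 0.5;0 0 1.6 0 0.5' 40;python3 go.py 515 -242 165 -0.15;python3 -m handwheel '0 0 -20 0 0.5;0 0 -60 0 0.5;0 0 -100 0 0.5;0 0 -100 0 0.5;0 0 -100 0 0.5' 40;python3 go.py 540 353.5 140 -27.8
python3 - <<'E'
from h import *
p,d,c=cam('side'); save(p,'s9.png',(250,110,400,230),5)
E
```

```text
time_s: 15.08
position: [0.5148, -0.2422, 0.2371]
ee_rot: [2.225, 2.218, -0.0]
force: [0.4, 0.7, -0.1]
width: 0.751
grasp now [ 514.8 -242.2   65.1] jaw -0.18 tilt 0.0 q1,q6 [-26.3 -26.2] F [ 0.4  0.7 -0.1] w 68.3 t 15.07
shift [  0.2   0.2 -99.9] rolls [(np.float64(-0.0), 'q6~', np.float64(-25.0))]
time_s: 15.7
position: [0.5144, -0.242, 0.3365]
ee_rot: [-2.224, -2.217, 0.001]
force: [0.0, -1.0, -0.5]
width: 0.749
grasp now [ 514.3 -241.9  164.5] jaw -0.19 tilt 0.06 q1,q6 [-26.3 -26.2] F [ 0.  -1.  -0.5] w 68.2 t 15.7
shift [595.6  23.7  24.8] rolls [(np.float64(-152.4), 'q6~', np.float64(-119.0)), (np.float64(27.6), 'q6~', np.float64(61.0))]
```

View pics/s9.png

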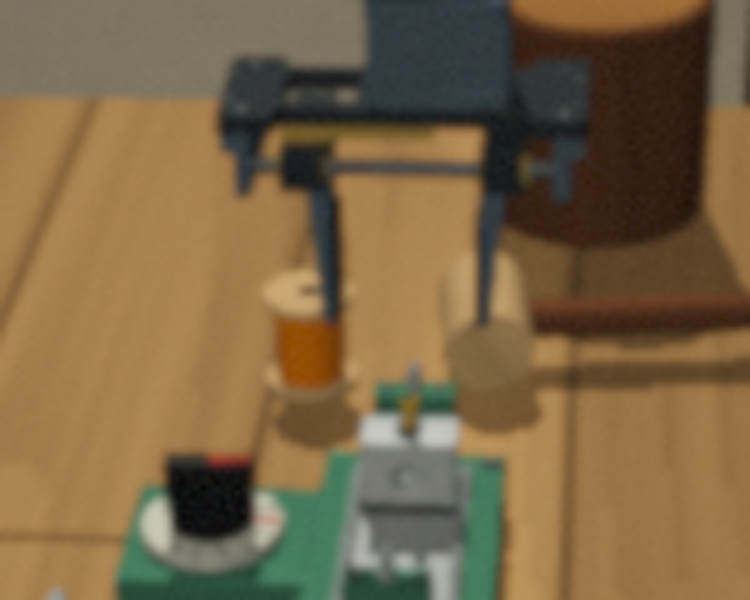

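Block 1 stands in the channel at crop (410,470). On to the second block.

```bash
python3 -m handwheel '60 2 0 3 0.5;119 5 0 6 0.5;179 7 0 9 0.5;238 10 0 12 0.5;298 12 0 15 0.5;357 14 0 18 0.5;417 17 0 21 0.5;477 19 0 24 0.5;536 21 0 27 0.5;585 23.7 10 27.6 0.5;595.6 23.7 24 27.6 0.5;595.6 23.7 24 27.6 0.5;595.6 23.7 24 27.6 0.5;595.6 23.7 24 27.6 0.5' 30;python3 go.py 540 354 35 -27.8
python3 - <<'E'
from meas import *
p,d,c=cam('side'); save(p,'s10.png',(240,280,400,420),5)
comps(p,d,c,.042,.049,.044,grey)
p,d,c=cam('top'); comps(p,d,c,.039,.047,.044,grey)
E
```

```text
time_s: 17.5
position: [0.5407, 0.352, 0.3138]
ee_rot: [2.691, 1.621, 0.001]
force: [-0.1, -0.3, -0.1]
width: 0.751
grasp now [540.9 352.  141.8] jaw -27.88 tilt 0.04 q1,q6 [32.  59.9] F [-0.1 -0.3 -0.1] w 68.3 t 17.5
shift [  1.4  -1.6 106.8] rolls [(np.float64(-180.1), 'q6~', np.float64(-119.0)), (np.float64(-0.1), 'q6~', np.float64(61.0))]
  px [294. 389.] area 333 ctr [537.  357.1] wh [29.6 51.4] ang 61.8 mean [536.4 358.2] zmed nan
  px [347. 387.] area 355 ctr [444.7 346.6] wh [30.9 50.2] ang 79.2 mean [444.5 346.9] zmed nan
  px [172. 247.] area 176 ctr [537.7 352.4] wh [28.6 49.5] ang 60.9 mean [536.7 352.7] zmed nan
  px [176. 284.] area 193 ctr [445.1 341.9] wh [28.7 49.6] ang 77.7 mean [445.  340.8] zmed 0.0428
```

View pics/s10.png

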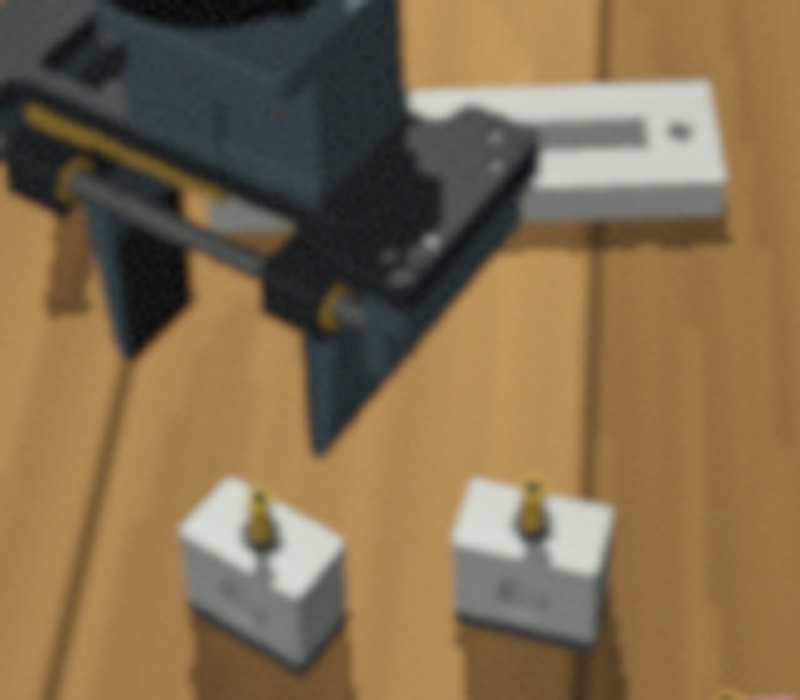

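```bash
python3 -m handwheel '1.7 -1.4 40 0 0.5;1.7 -1.4 80 0 0.5;1.7 -1.4 106 0 0.5;1.7 -1.4 106 0 0.5;1.7 -1.4 106 0 -1;1.7 -1.4 106 0 -1;1.7 -1.4 106 0 -1;1.7 -1.4 106 0 -1;1.7 -1.4 106 0 -1;1.7 -1.4 106 0 -1;1.7 -1.4 106 0 -1' 40;python3 go.py 540 354 35 -27.8; python3 -m handwheel '0 0 -40 0 -1;0 0 -100 0 -1;0 0 -130 0 -1;0 0 -130 0 -1;0 0 -130 0 -1' 40;python3 go.py 515 -190 165 -0.15
python3 - <<'E'
from h import *
p,d,c=cam('side'); save(p,'s11.png',(240,220,440,400),4)
E
```

```text
time_s: 18.98
position: [0.5405, 0.3558, 0.2089]
ee_rot: [2.689, 1.623, 0.005]
force: [0.9, -0.5, 6.3]
width: 0.545
grasp now [541.1 356.   36.9] jaw -27.78 tilt 0.2 q1,q6 [32.3 60.1] F [ 0.9 -0.5  6.3] w 49.6 t 18.98
shift [-1.8  0.3  1.9] rolls [(np.float64(-180.0), 'q6~', np.float64(-119.0)), (np.float64(0.0), 'q6~', np.float64(61.0))]
time_s: 19.6
position: [0.5393, 0.3552, 0.335]
ee_rot: [2.69, 1.623, -0.006]
force: [0.2, 0.3, -3.3]
width: 0.546
grasp now [538.8 354.8 163. ] jaw -27.78 tilt 0.23 q1,q6 [32.3 60.1] F [ 0.2  0.3 -3.3] w 49.6 t 19.6
shift [-493.7  232.6   -0.8] rolls [(np.float64(-27.6), 'q6~', np.float64(-20.0))]
```

View pics/s11.png

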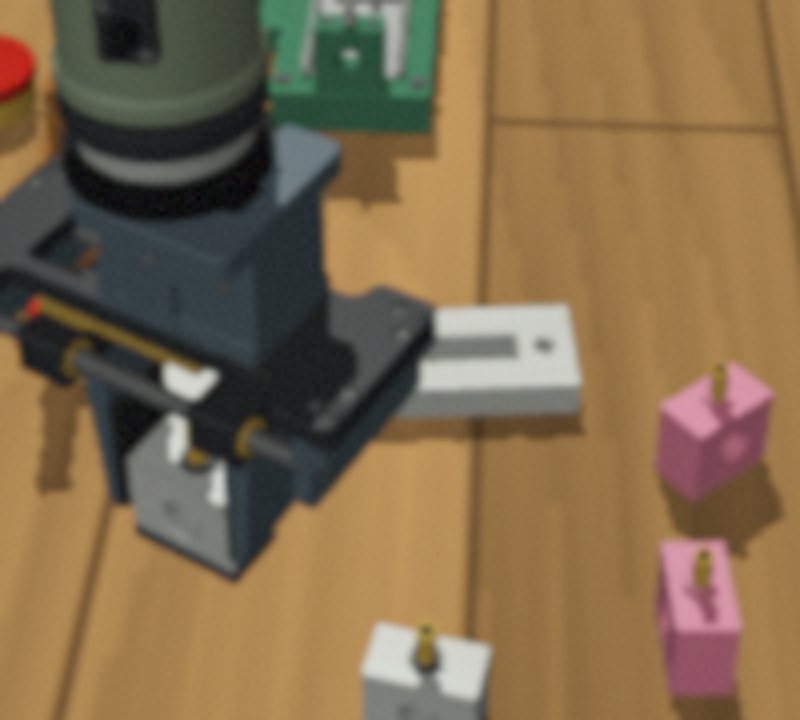

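```bash
python3 -m handwheel '-50 23 0 -3 -1;-99 47 0 -6 -1;-148 70 0 -9 -1;-197 93 0 -12 -1;-247 116 0 -15 -1;-296 140 0 -18 -1;-346 163 0 -21 -1;-395 186 0 -24 -1;-445 209 0 -27.6 -1;-480 227 0 -27.6 -1;-493.7 232.6 0 -27.6 -1;-493.7 232.6 0 -27.6 -1;-493.7 232.6 0 -27.6 -1;-493.7 232.6 0 -27.6 -1' 40;python3 go.py 515 -190.5 67 -0.15
python3 - <<'E'
from h import *
p,d,c=cam('side'); save(p,'s12.png',(250,110,400,230),5)
E
```

```text
time_s: 21.4
position: [0.5157, -0.1885, 0.337]
ee_rot: [-2.223, -2.219, -0.0]
force: [-0.5, -0.4, -2.1]
width: 0.545
grasp now [ 515.7 -188.4  165. ] jaw -0.09 tilt 0.03 q1,q6 [-21.3 -21.2] F [-0.5 -0.4 -2.1] w 49.6 t 21.4
shift [-2.1 -0.7 98. ] rolls [(np.float64(0.1), 'q6~', np.float64(-20.0))]
```

View pics/s12.png

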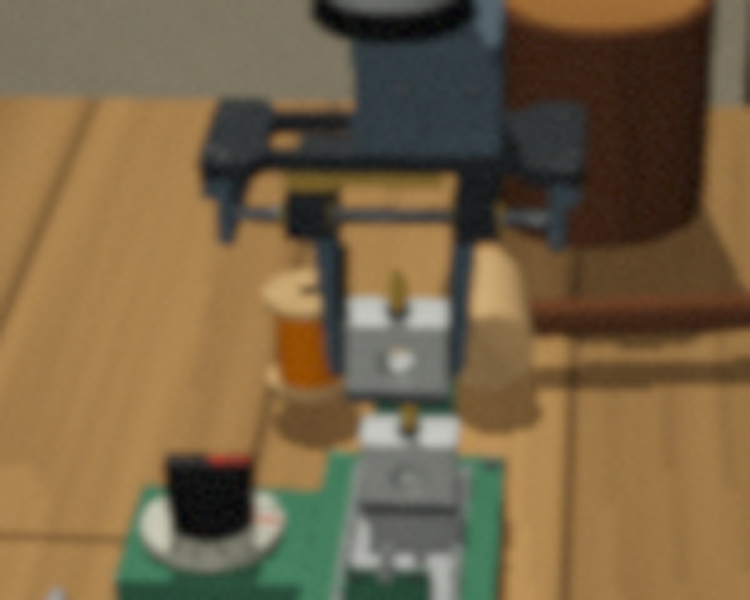

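```bash
python3 -m handwheel '-2.1 -0.7 40 0 -1;-2.1 -0.7 70 0 -1;-2.1 -0.7 85 0 -1;-2.1 -0.7 92 0 -1;-2.1 -0.7 95 0 -1;-2.1 -0.7 97 0 -1;-2.1 -0.7 98 0 -1;-2.1 -0.7 98 0 -1' 40;python3 go.py 515 -190.5 67 -0.15
python3 - <<'E'
from h import *
p,d,c=cam('side'); save(p,'s13.png',(250,110,400,230),5)
E
```

```text
time_s: 22.45
position: [0.515, -0.1919, 0.2395]
ee_rot: [2.225, 2.217, 0.0]
force: [-0.3, -0.2, -3.7]
width: 0.548
grasp now [ 515.1 -191.9   67.5] jaw -0.19 tilt 0.04 q1,q6 [-21.6 -21.4] F [-0.3 -0.2 -3.7] w 49.9 t 22.45
shift [1.4 0.  0.5] rolls [(np.float64(-0.0), 'q6~', np.float64(-20.0))]
```

View pics/s13.png

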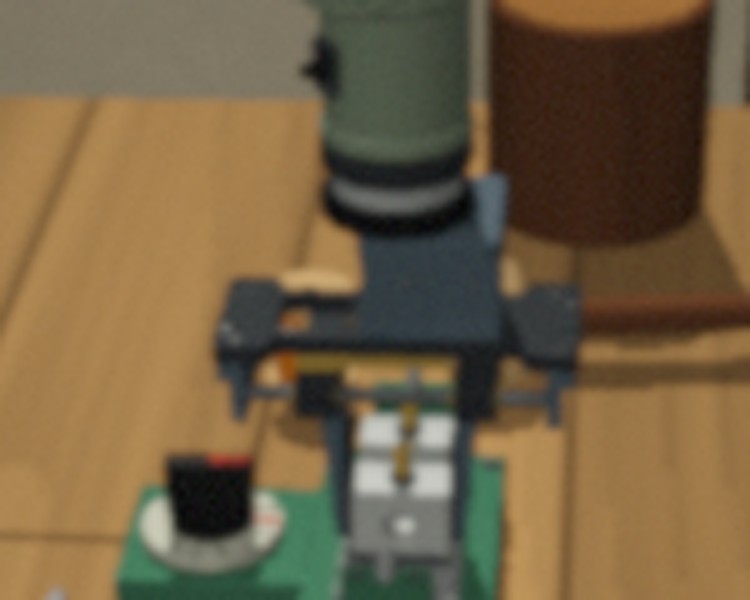

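```bash
python3 -m handwheel '0 0 1 0 -1;0 0 2 0 -1;0 0 2 0 -1' 40;python3 go.py 515 -190.5 67 -0.15;python3 -m handwheel '0 0 0 0 0.3;0 0 0 0 0.5;0 0 0 0 0.5;0 0 0 0 0.5;0 0 0 0 0.5;0 0 -20 0 0.5;0 0 -60 0 0.5;0 0 -100 0 0.5;0 0 -100 0 0.5;0 0 -100 0 0.5' 40;python3 go.py 447 345.5 140 -10.8
python3 - <<'E'
from h import *
p,d,c=cam('side'); save(p,'s14.png',(250,110,400,230),5)
E
```

```text
time_s: 22.88
position: [0.5149, -0.1919, 0.2389]
ee_rot: [2.224, 2.217, 0.001]
force: [-3.2, 1.4, 9.6]
width: 0.543
grasp now [ 515.1 -192.    66.9] jaw -0.19 tilt 0.08 q1,q6 [-21.6 -21.4] F [-3.2  1.4  9.6] w 49.4 t 22.88
shift [ 1.4  0.1 -0.1] rolls [(np.float64(-0.0), 'q6~', np.float64(-20.0))]
time_s: 24.12
position: [0.5145, -0.1916, 0.3365]
ee_rot: [-2.224, -2.217, 0.001]
force: [-0.6, 0.2, -0.4]
width: 0.752
grasp now [ 514.3 -191.6  164.5] jaw -0.18 tilt 0.07 q1,q6 [-21.6 -21.4] F [-0.6  0.2 -0.4] w 68.4 t 24.12
shift [536.9 -69.2  24.8] rolls [(np.float64(-169.4), 'q6~', np.float64(-131.0)), (np.float64(10.6), 'q6~', np.float64(49.0))]
```

View pics/s14.png

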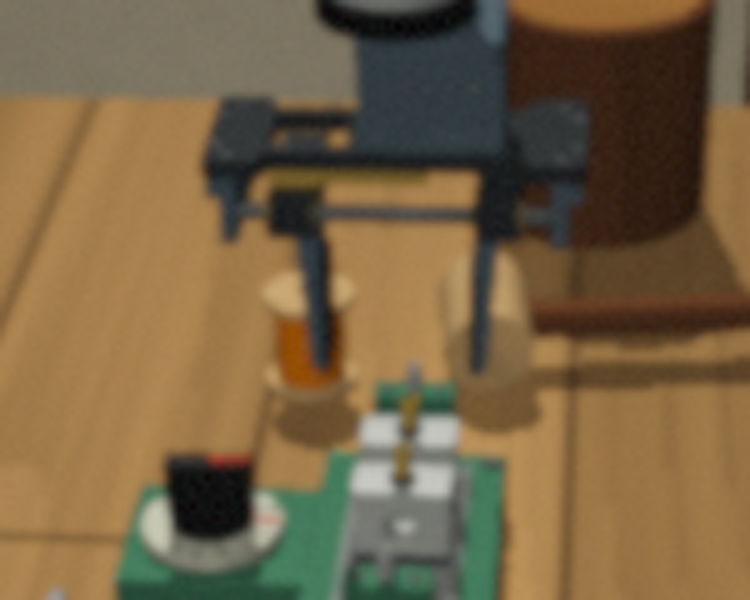

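```bash
python3 -m handwheel '54 -7 0 1 0.5;107 -14 0 2 0.5;161 -21 0 3 0.5;215 -28 0 4 0.5;268 -35 0 5 0.5;322 -42 0 6 0.5;376 -48 0 7 0.5;430 -55 0 8 0.5;483 -62 0 10.6 0.5;525 -68 10 10.6 0.5;536.9 -69.2 24 10.6 0.5;536.9 -69.2 24 10.6 0.5;536.9 -69.2 24 10.6 0.5;536.9 -69.2 24 10.6 0.5' 30;
python3 - <<'E'
from meas import *
p,d,c=cam('side'); save(p,'s15.png',(240,280,440,420),4)
comps(p,d,c,.042,.049,.044,grey)
p,d,c=cam('top'); comps(p,d,c,.039,.047,.044,grey)
E
python3 go.py 447 344.5 35 -11.5
```

```text
time_s: 25.92
position: [0.4479, 0.3442, 0.3136]
ee_rot: [2.422, 2.001, 0.001]
force: [0.1, 1.0, 0.3]
width: 0.749
  px [348. 387.] area 344 ctr [444.4 346. ] wh [29.7 50.6] ang 79.2 mean [444.1 346.9] zmed 0.0446
  px [176. 284.] area 181 ctr [445.2 341.7] wh [28.6 49.4] ang 79.0 mean [445.  341.1] zmed 0.0428
grasp now [447.9 344.5 141.7] jaw -10.87 tilt 0.05 q1,q6 [36.4 47.3] F [-0.2  0.3 -0.4] w 68.6 t 26.02
shift [ -0.2  -0.9 106.7] rolls [(np.float64(-179.4), 'q6~', np.float64(-131.0)), (np.float64(0.6), 'q6~', np.float64(49.0))]
```

View pics/s15.png

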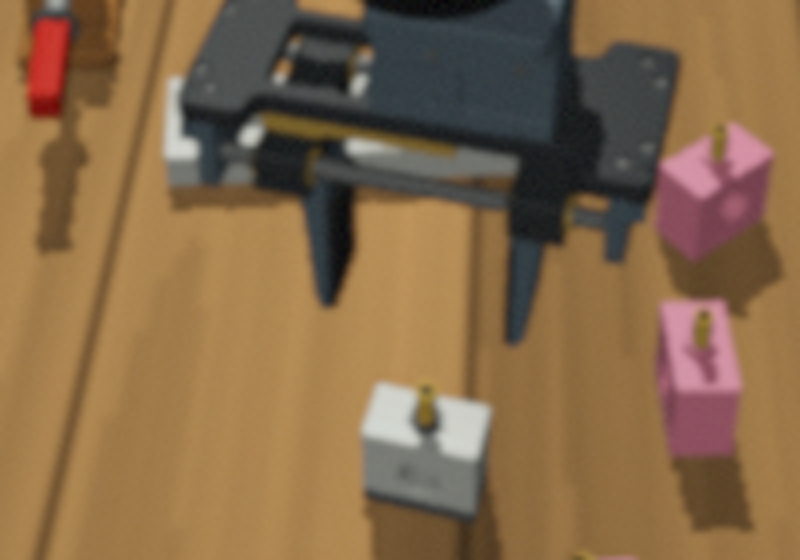

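```bash
python3 -m handwheel '0 -0.9 40 0 0.5;0 -0.9 80 0 0.5;0 -0.9 106 0 0.5;0 -0.9 106 0 0.5;0 -0.9 106 0 -1;0 -0.9 106 0 -1;0 -0.9 106 0 -1;0 -0.9 106 0 -1;0 -0.9 106 0 -1;0 -0.9 106 0 -1;0 -0.9 106 0 -1' 40;python3 go.py 447 344 35 -10.9; python3 -m handwheel '0 0 -40 0 -1;0 0 -100 0 -1;0 0 -130 0 -1;0 0 -130 0 -1;0 0 -130 0 -1' 40;python3 go.py 515 -140.5 165 -0.15
```

```text
time_s: 27.4
position: [0.4472, 0.3458, 0.2087]
ee_rot: [2.42, 2.003, 0.005]
force: [1.7, -0.3, 6.6]
width: 0.547
grasp now [447.7 346.1  36.7] jaw -10.78 tilt 0.19 q1,q6 [36.6 47.4] F [ 1.7 -0.3  6.6] w 49.8 t 27.4
shift [-1.8  0.2  1.7] rolls [(np.float64(-179.9), 'q6~', np.float64(-132.0)), (np.float64(0.1), 'q6~', np.float64(48.0))]
time_s: 28.02
position: [0.4459, 0.345, 0.3353]
ee_rot: [-2.42, -2.003, 0.006]
force: [-0.5, -0.3, -2.8]
width: 0.546
grasp now [445.4 344.7 163.3] jaw -10.78 tilt 0.21 q1,q6 [36.6 47.4] F [-0.5 -0.3 -2.8] w 49.7 t 28.02
shift [-464.   158.7   -0.8] rolls [(np.float64(-10.6), 'q6~', np.float64(-15.0))]
```

```bash
python3 -m handwheel '-52 18 0 -1 -1;-103 35 0 -2 -1;-155 53 0 -3 -1;-206 71 0 -4 -1;-258 88 0 -5 -1;-309 106 0 -6 -1;-361 123 0 -8 -1;-412 141 0 -10 -1;-450 154 0 -10.6 -1;-464 158.7 0 -10.6 -1;-464 158.7 0 -10.6 -1;-464 158.7 0 -10.6 -1;-464 158.7 0 -10.6 -1' 40;python3 go.py 515 -140.5 67 -0.15
python3 - <<'E'
from h import *
p,d,c=cam('side'); save(p,'s16.png',(250,110,400,230),5)
E
```

```text
time_s: 29.65
position: [0.5155, -0.1388, 0.337]
ee_rot: [-2.223, -2.219, 0.0]
force: [0.2, 0.5, -1.9]
width: 0.546
grasp now [ 515.4 -138.7  165. ] jaw -0.09 tilt 0.03 q1,q6 [-16.3 -16.2] F [ 0.2  0.5 -1.9] w 49.7 t 29.65
shift [-1.8 -0.4 98. ] rolls [(np.float64(0.1), 'q6~', np.float64(-15.0))]
```

View pics/s16.png

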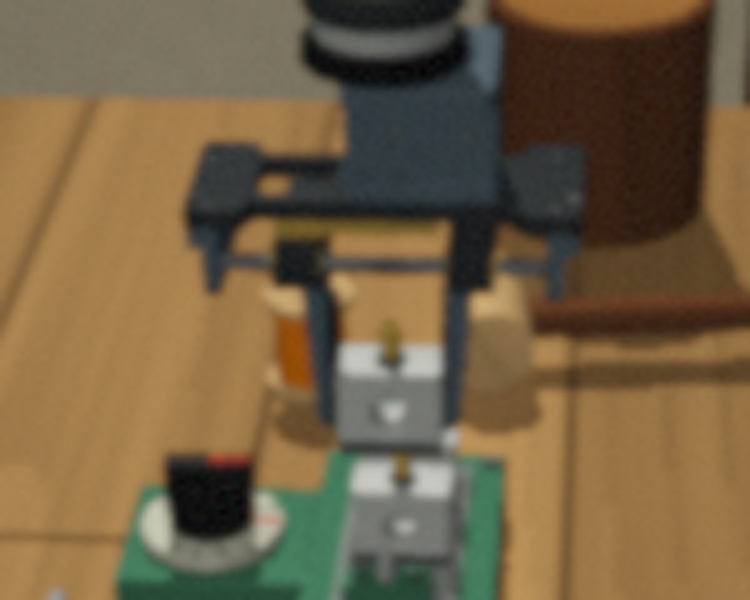

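```bash
python3 -m handwheel '-0.5 -0.4 40 0 -1;-0.5 -0.4 70 0 -1;-0.5 -0.4 85 0 -1;-0.5 -0.4 92 0 -1;-0.5 -0.4 95 0 -1;-0.5 -0.4 97 0 -1;-0.5 -0.4 98 0 -1;-0.5 -0.4 99 0 -1;-0.5 -0.4 100 0 -1;-0.5 -0.4 100 0 -1' 40;python3 go.py 515 -140.5 67 -0.15;python3 -m handwheel '0 0 0 0 0.3;0 0 0 0 0.5;0 0 0 0 0.5;0 0 0 0 0.5;0 0 0 0 0.5;0 0 -20 0 0.5;0 0 -60 0 0.5;0 0 -100 0 0.5;0 0 -100 0 0.5;0 0 -100 0 0.5' 40;python3 go.py 652 139 140 6
python3 - <<'E'
from h import *
p,d,c=cam('side'); save(p,'s17.png',(250,110,400,230),5)
E
```

```text
time_s: 30.95
position: [0.5153, -0.1406, 0.2387]
ee_rot: [2.224, 2.217, 0.001]
force: [-2.7, 0.4, 8.2]
width: 0.545
grasp now [ 515.5 -140.6   66.7] jaw -0.19 tilt 0.08 q1,q6 [-16.5 -16.3] F [-2.7  0.4  8.2] w 49.6 t 30.95
shift [ 0.1 -0.3 -0.3] rolls [(np.float64(-0.0), 'q6~', np.float64(-15.0))]
time_s: 32.2
position: [0.5148, -0.1404, 0.3365]
ee_rot: [-2.224, -2.217, 0.001]
force: [-0.5, -0.4, -1.0]
width: 0.749
grasp now [ 514.6 -140.4  164.5] jaw -0.19 tilt 0.07 q1,q6 [-16.5 -16.3] F [-0.5 -0.4 -1. ] w 68.2 t 32.2
shift [279.9 136.3  24.4] rolls [(np.float64(-6.2), 'q6~', np.float64(6.0))]
```

View pics/s17.png

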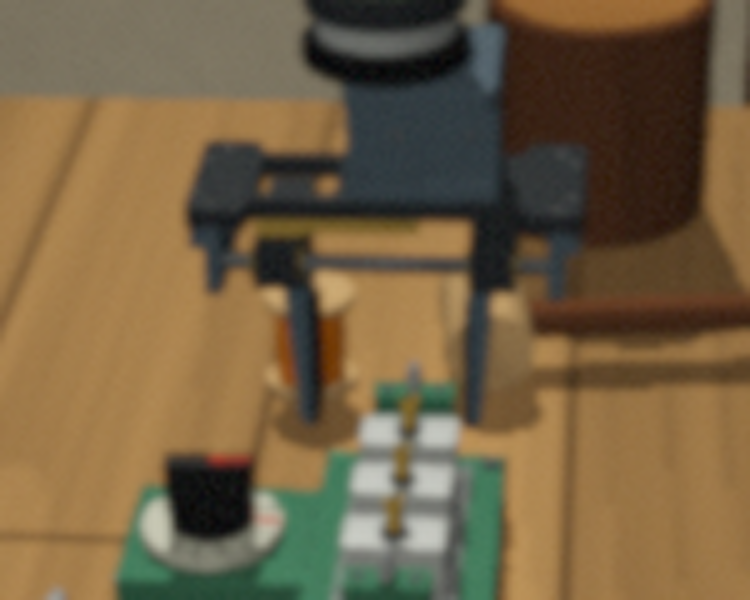

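```bash
python3 -m handwheel '56 27 0 -1 0.5;112 55 0 -2 0.5;168 82 0 -3 0.5;224 109 0 -4 0.5;270 133 10 -6.2 0.5;279.9 138.6 24 -6.2 0.5;279.9 138.6 24 -6.2 0.5;279.9 138.6 24 -6.2 0.5;279.9 138.6 24 -6.2 0.5' 30;
python3 - <<'E'
from meas import *
p,d,c=cam('side'); save(p,'s18.png',(210,200,340,330),5)
p,d,c=cam('top'); np.savez('pics/top3.npz',p=p,d=d); save(p,'t18.png',(230,150,450,290),3.6); print('blocks in base');comps(p,d,c,.068,.079,.074,grey,20)
E
python3 go.py 654.5 139.5 51 6
```

```text
time_s: 33.38
position: [0.6545, 0.1375, 0.3138]
ee_rot: [2.104, 2.333, 0.001]
force: [-0.3, 0.6, 0.6]
width: 0.752
blocks in base
  px [399. 250.] area 225 ctr [ 510.6 -193.5] wh [28.7 50.5] ang 88.7 mean [ 511.2 -193.6] zmed nan
  px [420. 250.] area 222 ctr [ 510.7 -242.9] wh [28.6 48.1] ang 88.7 mean [ 510.4 -242.4] zmed 0.0724
  px [378. 251.] area 214 ctr [ 510.5 -143.4] wh [28.4 48. ] ang 88.7 mean [ 510.7 -143. ] zmed nan
  px [ 10. 464.] area 59 ctr [ 63.3 676. ] wh [38.1 12. ] ang 33.4 mean [ 62.2 675.4] zmed 0.0717
  px [ 33. 474.] area 77 ctr [ 41.3 624.7] wh [18.5 34. ] ang 7.4 mean [ 40.  625.1] zmed 0.0699
  px [ 42. 472.] area 20 ctr [ 44.7 605.7] wh [12.3  6.5] ang 23.6 mean [ 44.9 605.7] zmed 0.0702
  px [ 47. 476.] area 22 ctr [ 35.7 591.9] wh [12.8  8.5] ang 4.9 mean [ 35. 593.] zmed 0.0692
grasp now [654.8 137.8 142. ] jaw 5.93 tilt 0.06 q1,q6 [10.9  5. ] F [0.3 0.6 0.1] w 68.1 t 33.48
shift [ 1.7 -0.  91. ] rolls [(np.float64(-0.1), 'q6~', np.float64(6.0))]
```

View pics/s18.png

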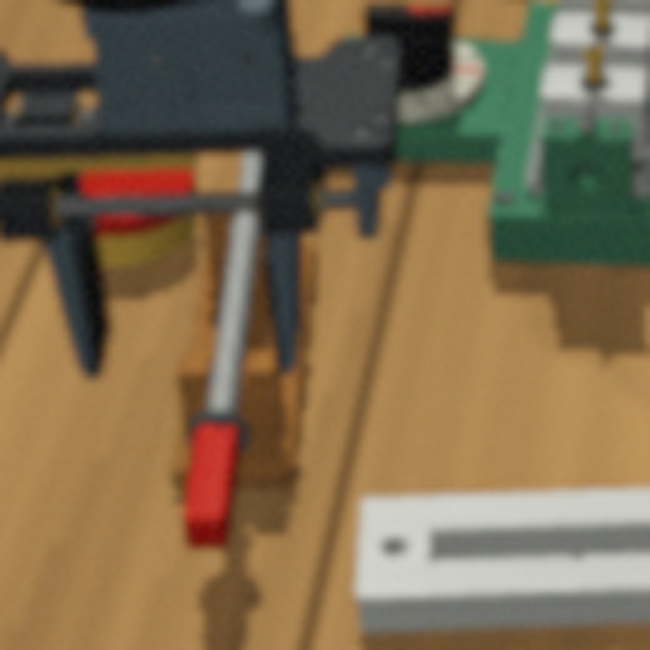

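View pics/t18.png

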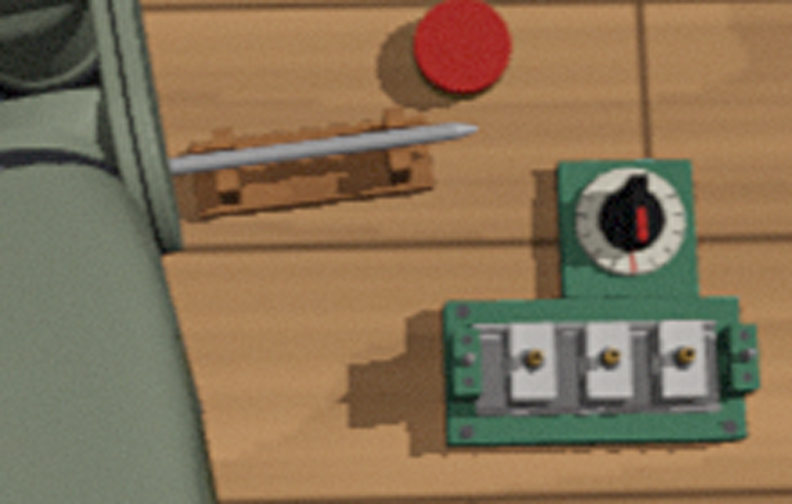

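```bash
python3 -m handwheel '1.7 -2 40 0 0.3;1.7 -2 70 0 0;1.7 -2 90 0 0;1.7 -2 91 0 0;1.7 -2 91 0 0' 30; python3 go.py 652.5 139.5 51 6
python3 - <<'E'
from meas import *
p,d,c=cam('side'); save(p,'s19.png',(210,200,340,330),5)
E
```

```text
time_s: 34.1
position: [0.653, 0.1402, 0.2233]
ee_rot: [2.102, 2.334, 0.002]
force: [0.1, -0.7, -0.1]
width: 0.498
grasp now [653.3 140.2  51.3] jaw 5.99 tilt 0.11 q1,q6 [11.1  5.1] F [ 0.1 -0.7 -0.1] w 45.3 t 34.1
shift [-0.6 -0.5  0.3] rolls [(np.float64(-0.0), 'q6~', np.float64(6.0))]
```

View pics/s19.png

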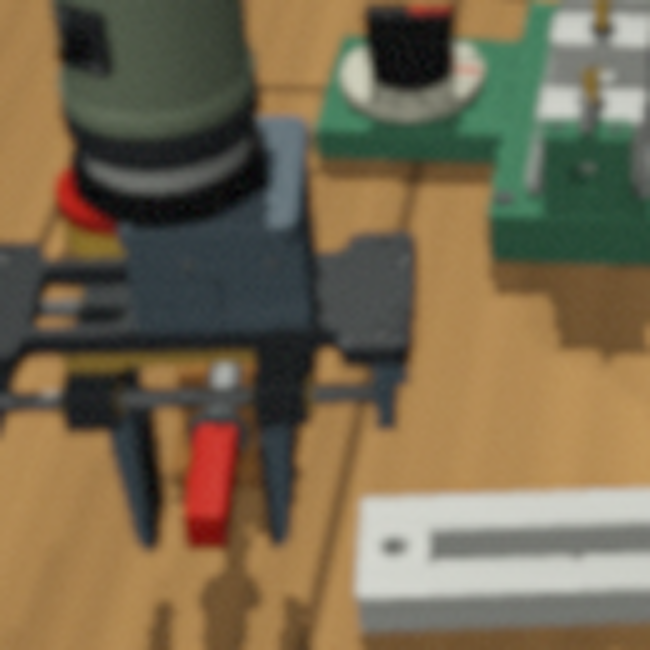

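```bash
python3 -m handwheel '0 0 0 0 -1;0 0 0 0 -1;0 0 0 0 -1;0 0 0 0 -1;0 0 0 0 -1;0 0 0 0 -1;0 0 0 0 -1;0 0 0 0 -1' 50; python3 go.py 652.5 139.5 51 6; python3 -m handwheel '0 0 -10 0 -1;0 0 -30 0 -1;0 0 -60 0 -1;0 0 -90 0 -1;0 0 -90 0 -1;0 0 -90 0 -1' 50; python3 go.py 652.5 139.5 141 6
python3 - <<'E'
from meas import *
p,d,c=cam('side'); save(p,'s20.png',(200,140,360,300),5)
E
```

```text
time_s: 35.15
position: [0.6527, 0.1405, 0.2223]
ee_rot: [2.101, 2.335, 0.001]
force: [0.5, 0.3, 2.2]
width: 0.196
grasp now [652.8 140.5  50.3] jaw 6.02 tilt 0.03 q1,q6 [11.2  5.1] F [0.5 0.3 2.2] w 17.9 t 35.15
shift [-0.9 -0.3 -0.7] rolls [(np.float64(0.0), 'q6~', np.float64(6.0))]
time_s: 35.9
position: [0.652, 0.1403, 0.3108]
ee_rot: [-2.101, -2.334, 0.003]
force: [0.5, 1.2, -1.6]
width: 0.195
grasp now [651.5 140.2 138.8] jaw 6.01 tilt 0.15 q1,q6 [11.2  5.1] F [ 0.5  1.2 -1.6] w 17.7 t 35.9
shift [-0.9  0.4 -2.2] rolls [(np.float64(0.0), 'q6~', np.float64(6.0))]
```

View pics/s20.png

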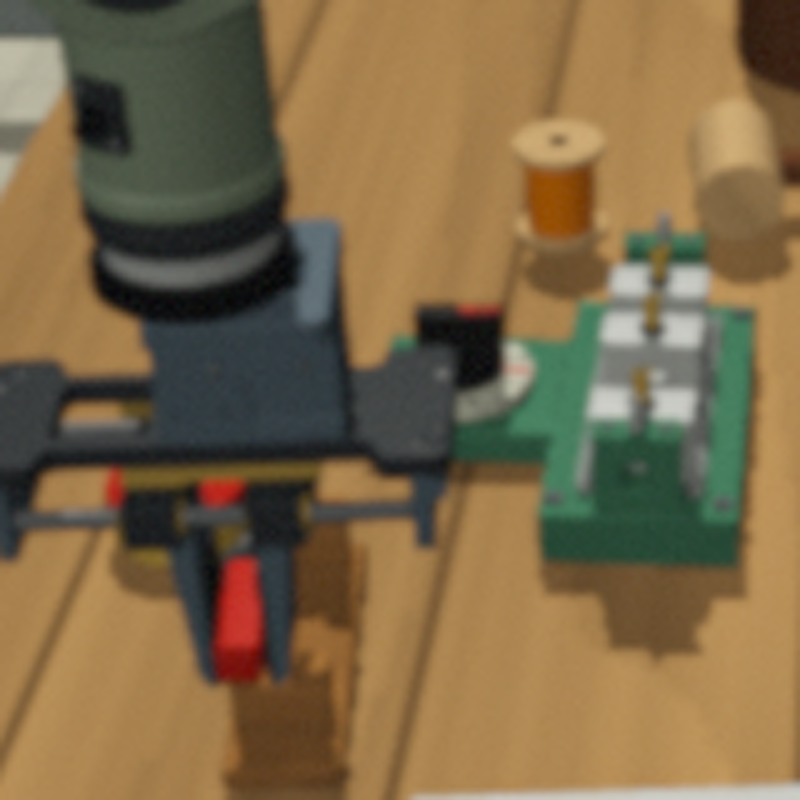

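```bash
python3 go.py 515 195 139 -0.15
```

```text
grasp now [651.4 140.2 138.3] jaw 6.01 tilt 0.21 q1,q6 [11.2  5.1] F [ 0.3 -0.  -1.9] w 17.9 t 35.95
shift [  68.7 -130.5   -0.3] rolls [(np.float64(6.2), 'q6~', np.float64(21.0))]
```

```bash
python3 -m handwheel '14 -26 0 0 -1;28 -52 0 1 -1;41 -78 0 3 -1;55 -104 0 5 -1;66 -124 0 6.2 -1;68.7 -130.5 0 6.2 -1;68.7 -130.5 0 6.2 -1;68.7 -130.5 0 6.2 -1;68.7 -130.5 0 6.2 -1' 50; python3 go.py 515 195 139 -0.15
python3 - <<'E'
from meas import *
p,d,c=cam('side'); save(p,'s21.png',(240,160,440,310),4);np.savez('pics/side4.npz',p=p,d=d)
p,d,c=cam('top'); save(p,'t21.png',(200,180,450,330),3.2);np.savez('pics/top4.npz',p=p,d=d)
E
```

```text
time_s: 37.08
position: [0.5162, 0.1948, 0.312]
ee_rot: [2.226, 2.217, 0.0]
force: [0.6, -0.4, -1.5]
width: 0.197
grasp now [516.3 194.8 140. ] jaw -0.22 tilt 0.02 q1,q6 [19.5 19.7] F [ 0.6 -0.4 -1.5] w 17.9 t 37.08
shift [ 0.2 -1.2  1. ] rolls [(np.float64(-0.1), 'q6~', np.float64(21.0))]
```

View pics/s21.png

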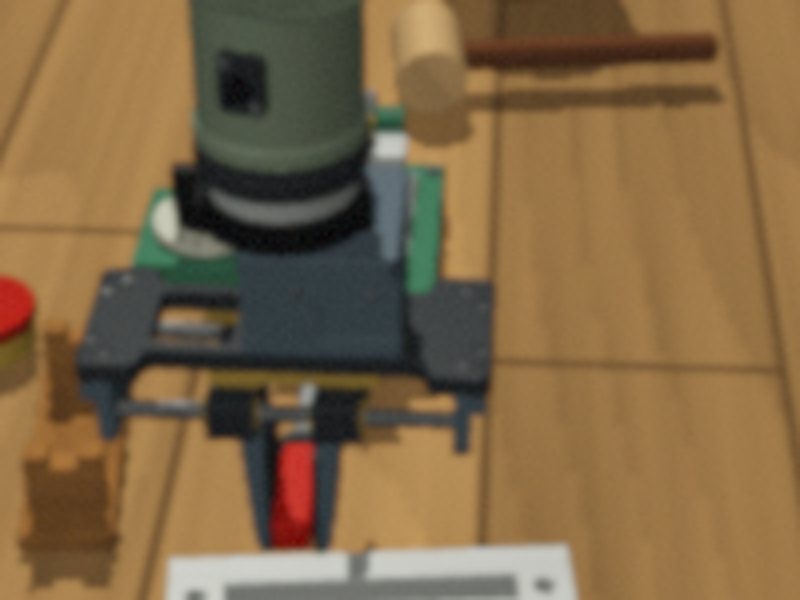

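View pics/t21.png

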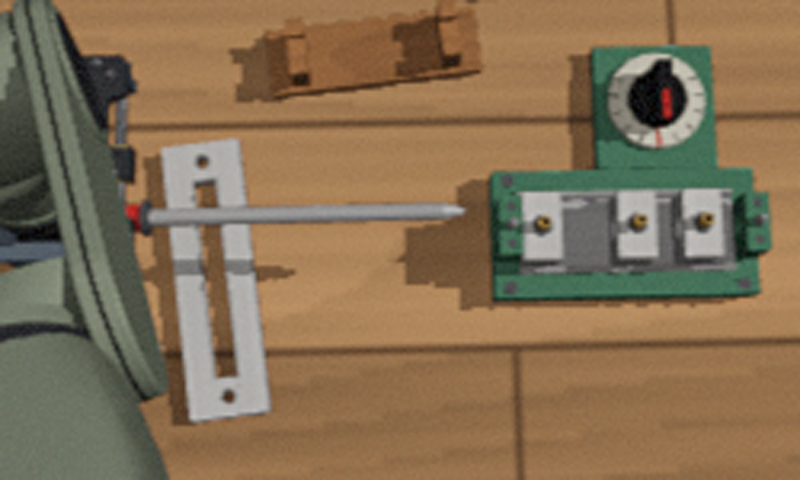

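```bash
python3 - <<'E'
from meas import *
z=np.load('pics/top4.npz');p,d=z['p'],z['d'];c=arm.get_calibration('top')
comps(p,d,c,.066,.079,.074,grey,20)
save(p,'t21z.png',(350,225,450,285),8)
# rod line in air: shaft mask
P=cloud(d,c);m=(P[...,2]>.11)&(P[...,2]<.16);m[:,:246]=0;m[:,350:]=0;m[:238]=0;m[255:]=0
v,u=np.where(m);print(len(u));
for lo,hi in((248,262),(262,276),(276,290),(290,304),(304,318),(318,332),(332,346)):
    k=(u>=lo)&(u<hi)
    if k.sum(): print(lo,P[v[k],u[k]].mean(0)*1000,k.sum())
E
```

```text
px [399. 250.] area 233 ctr [ 510.6 -193.4] wh [28.6 51.2] ang 87.1 mean [ 510.8 -193.3] zmed nan
  px [420. 250.] area 225 ctr [ 510.7 -242.4] wh [28.9 48.7] ang 89.9 mean [ 510.7 -242.4] zmed nan
  px [370. 251.] area 223 ctr [ 511.  -123.2] wh [26.2 48.4] ang 87.8 mean [ 511.1 -123.1] zmed nan
  px [ 38. 474.] area 215 ctr [ 41.5 614.6] wh [59.9 22.1] ang 88.3 mean [ 39.8 613.6] zmed 0.0695
525
248 [514.7161 139.8278 143.559 ] 75
262 [514.3992 108.4169 144.3381] 68
276 [514.5105  76.6952 144.0556] 80
290 [514.4409  46.8698 144.6838] 77
304 [514.3119  15.2464 145.4265] 70
318 [514.3068 -16.3969 145.2748] 76
332 [514.2464 -43.2215 145.0341] 61
```

View pics/t21z.png

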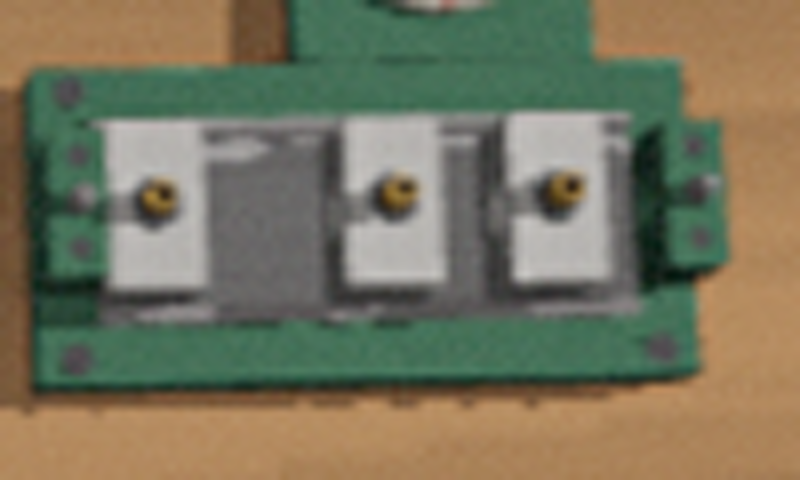

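```bash
python3 -m handwheel '0.2 -1.2 30 0 -1;0.2 -1.2 60 0 -1;0.2 -1.2 80 0 -1;0.2 -1.2 89 0 -1;0.2 -1.2 89 0 -1;0.2 -1.2 89 0 -1' 50; python3 go.py 515 195 51 -0.15
python3 - <<'E'
from meas import *
p,d,c=cam('side'); save(p,'s22.png',(240,160,440,310),4);np.savez('pics/side5.npz',p=p,d=d)
p,d,c=cam('top'); save(p,'t22.png',(240,210,400,290),5);np.savez('pics/top5.npz',p=p,d=d)
P=cloud(d,c);m=(P[...,2]>.03)&(P[...,2]<.07);m[:,:240]=0;m[:,350:]=0;m[:238]=0;m[265:]=0
v,u=np.where(m);print(len(u));
for lo in range(248,350,14):
    k=(u>=lo)&(u<lo+14)
    if k.sum(): print(lo,P[v[k],u[k]].mean(0)*1000,np.median(P[v[k],u[k],2]),k.sum())
E
```

```text
time_s: 37.92
position: [0.5148, 0.1954, 0.224]
ee_rot: [2.224, 2.217, 0.003]
force: [-0.3, -0.4, -1.6]
width: 0.194
grasp now [515.2 195.5  52. ] jaw -0.19 tilt 0.11 q1,q6 [19.6 19.8] F [-0.3 -0.4 -1.6] w 17.6 t 37.92
shift [-0.4  0.2  1. ] rolls [(np.float64(-0.0), 'q6~', np.float64(21.0))]
485
248 [513.0716 154.2905  57.367 ] 0.05747435009467661 89
262 [514.1963 118.1923  56.0388] 0.05614648149987911 70
276 [513.3189  84.5153  56.809 ] 0.05685241573621824 70
290 [512.968   51.1464  56.7371] 0.056759785470275825 68
304 [514.2318  17.2127  56.8131] 0.056856443435430615 70
318 [513.2347 -16.6898  57.8664] 0.05793716503731883 69
332 [513.1355 -43.498   57.3988] 0.05734506556376906 40
```

View pics/t22.png

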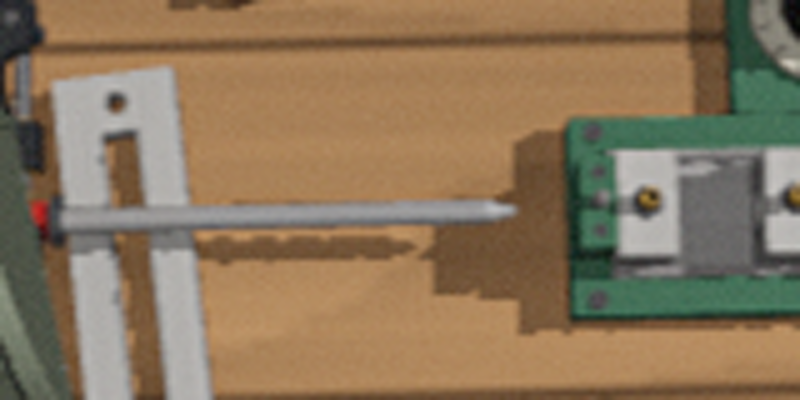

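View pics/s22.png

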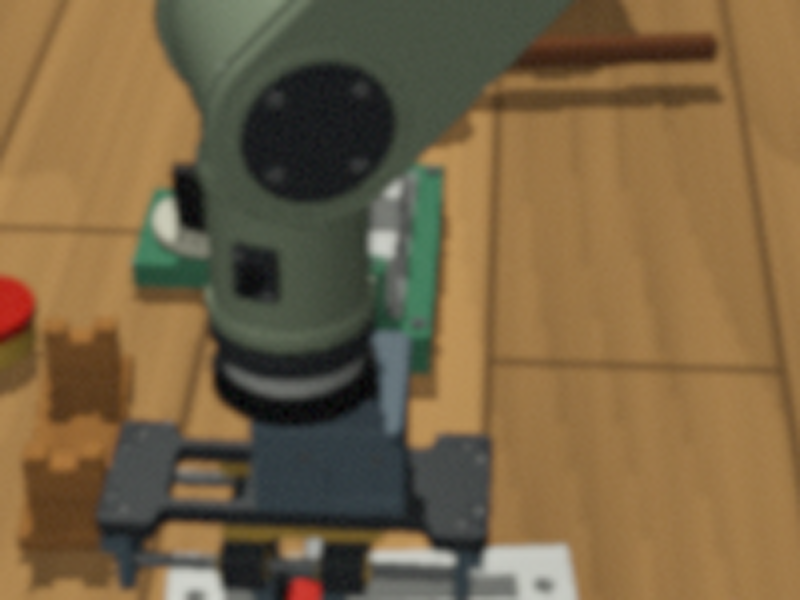

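```bash
python3 -m handwheel '-10 0 0 0 -1;-20 0 0 0 -1;-30 0 0 0 -1;-38 0 0 0 -1;-46 0 0 0 -1;-54 0 0 0 -1;-54 0 0 0 -1' 50; python3 go.py 515 -55 51 -0.15
python3 - <<'E'
from meas import *
p,d,c=cam('top'); save(p,'t23.png',(300,210,460,290),5)
E
```

```text
time_s: 38.9
position: [0.5143, 0.1407, 0.2231]
ee_rot: [2.225, 2.217, -0.0]
force: [1.1, 0.5, -1.8]
width: 0.19
grasp now [514.4 140.6  51.1] jaw -0.21 tilt 0.02 q1,q6 [14.1 14.3] F [ 1.1  0.5 -1.8] w 17.3 t 38.9
shift [-195.7    1.4    0.2] rolls [(np.float64(-0.1), 'q6~', np.float64(-6.0))]
```

View pics/t23.png

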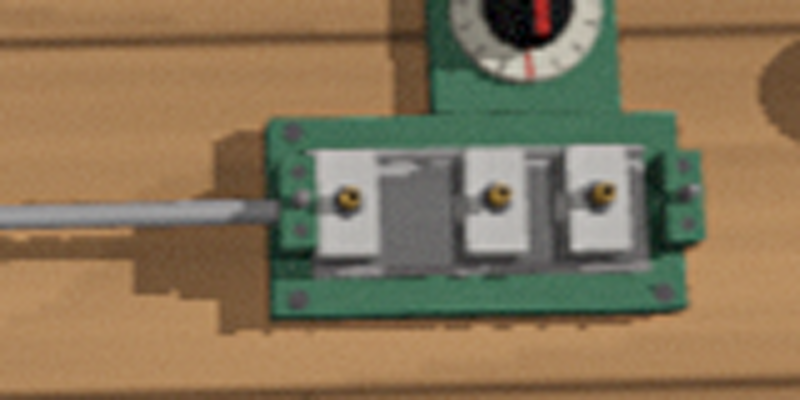

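```bash
python3 -m handwheel '-10 0.2 0 0 -1;-20 0.4 0 0 -1;-30 0.6 0 0 -1;-40 0.7 0 0 -1;-50 0.7 0 0 -1;-60 0.7 0 0 -1;-60 0.7 0 0 -1' 50; python3 go.py 515 -55 51 -0.15;  python3 -m handwheel '-10 0 0 0 -1;-20 0 0 0 -1;-30 0 0 0 -1;-40 0 0 0 -1;-50 0 0 0 -1;-60 0 0 0 -1;-60 0 0 0 -1' 50; python3 go.py 515 -55 51 -0.15
python3 - <<'E'
from meas import *
p,d,c=cam('top'); save(p,'t24.png',(300,210,460,290),5)
E
```

```text
time_s: 39.83
position: [0.5147, 0.0805, 0.2232]
ee_rot: [2.226, 2.216, -0.0]
force: [0.7, 0.8, -0.8]
width: 0.197
grasp now [514.7  80.5  51.2] jaw -0.25 tilt 0.01 q1,q6 [7.6 7.9] F [ 0.7  0.8 -0.8] w 18.0 t 39.83
shift [-135.5    0.9    0.2] rolls [(np.float64(-0.1), 'q6~', np.float64(-6.0))]
time_s: 40.7
position: [0.5145, 0.0206, 0.2231]
ee_rot: [2.226, 2.216, -0.0]
force: [-0.3, -0.3, -2.4]
width: 0.193
grasp now [514.5  20.5  51.1] jaw -0.25 tilt 0.0 q1,q6 [1.  1.3] F [-0.3 -0.3 -2.4] w 17.5 t 40.7
shift [-75.6   0.8   0.1] rolls [(np.float64(-0.1), 'q6~', np.float64(-6.0))]
```

View pics/t24.png

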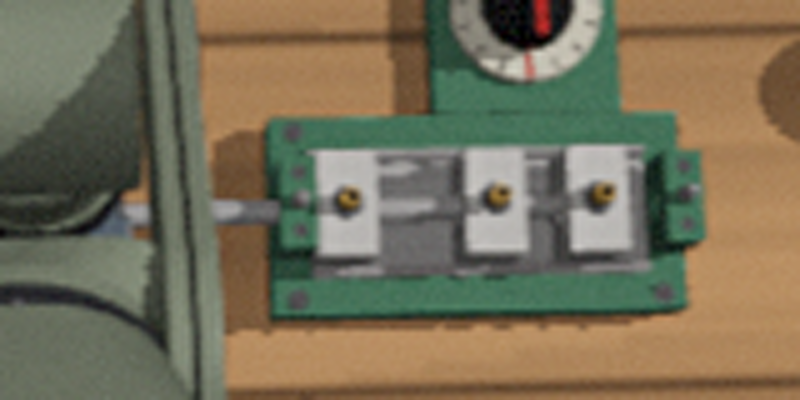

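Rod is through the first two blocks, with hardly any force. Continuing, slower near the end.

```bash
python3 -m handwheel '-10 0.3 0 0 -1;-20 0.5 0 0 -1;-30 0.5 0 0 -1;-38 0.5 0 0 -1;-46 0.5 0 0 -1;-54 0.5 0 0 -1;-60 0.5 0 0 -1;-60 0.5 0 0 -1' 50; python3 go.py 515 -55 51 -0.15;  python3 -m handwheel '-3 0 0 0 -1;-6 0 0 0 -1;-9 0 0 0 -1;-12 0 0 0 -1;-12 0 0 0 -1' 50; python3 go.py 515 -55 51 -0.15
python3 - <<'E'
from meas import *
p,d,c=cam('top'); save(p,'t25.png',(300,210,460,290),5)
p,d,c=cam('side'); save(p,'s25.png',(250,130,400,270),5)
E
```

```text
time_s: 41.75
position: [0.5148, -0.0391, 0.2231]
ee_rot: [2.226, 2.217, 0.0]
force: [-0.6, -0.3, -1.5]
width: 0.192
grasp now [514.8 -39.1  51.1] jaw -0.23 tilt 0.0 q1,q6 [-5.6 -5.4] F [-0.6 -0.3 -1.5] w 17.5 t 41.75
shift [-15.9   0.2   0.1] rolls [(np.float64(-0.1), 'q6~', np.float64(-6.0))]
time_s: 42.38
position: [0.5148, -0.0509, 0.2231]
ee_rot: [2.225, 2.217, -0.0]
force: [-0.2, -0.9, -0.9]
width: 0.199
grasp now [514.8 -51.   51.1] jaw -0.21 tilt 0.01 q1,q6 [-6.9 -6.7] F [-0.2 -0.9 -0.9] w 18.1 t 42.38
shift [-4.1  0.2  0.1] rolls [(np.float64(-0.1), 'q6~', np.float64(-6.0))]
```

View pics/t25.png

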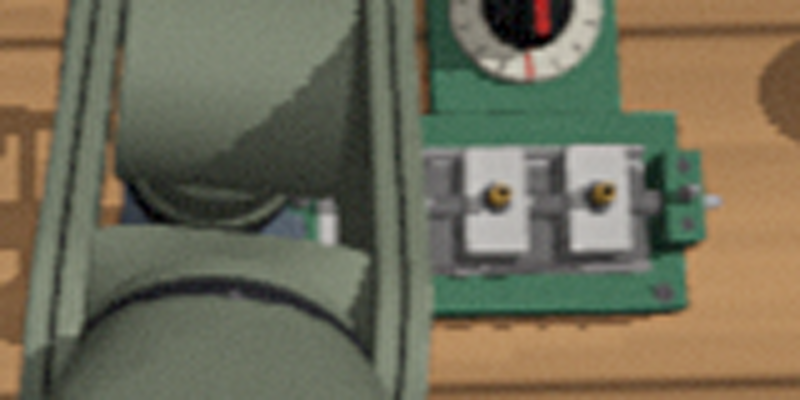

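View pics/s25.png

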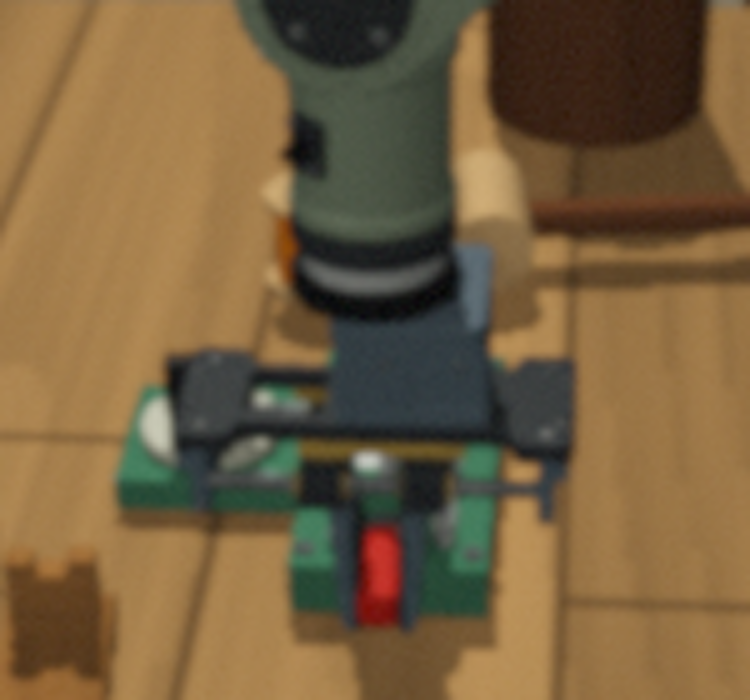

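```bash
python3 -m handwheel '-1.5 0 0 0 -1;-3 0 0 0 -1;-3 0 0 0 -1' 50; python3 go.py 515 -55 51 -0.15;  python3 -m handwheel '-1.5 0 0 0 -1;-3 0 0 0 -1;-3 0 0 0 -1' 50; python3 go.py 515 -55 51 -0.15
```

```text
time_s: 42.85
position: [0.5148, -0.0533, 0.2232]
ee_rot: [-2.225, -2.216, -0.002]
force: [1.1, 5.9, -0.5]
width: 0.193
grasp now [514.8 -53.1  51.2] jaw -0.23 tilt 0.07 q1,q6 [-7.2 -7. ] F [ 1.1  5.9 -0.5] w 17.5 t 42.85
shift [-1.7  0.2  0.2] rolls [(np.float64(-0.1), 'q6~', np.float64(-6.0))]
time_s: 43.22
position: [0.5148, -0.0543, 0.2234]
ee_rot: [-2.226, -2.211, -0.007]
force: [1.3, 16.7, 2.0]
width: 0.19
grasp now [514.9 -53.2  51.4] jaw -0.37 tilt 0.35 q1,q6 [-7.4 -7.4] F [ 1.3 16.7  2. ] w 17.3 t 43.23
shift [-0.7  0.2  0.4] rolls [(np.float64(-0.2), 'q6~', np.float64(-6.0))]
```

```bash
python3 -m handwheel '2 0 0 0 -1;2 0 0 0 -1;2 0 0 0 -0.3;2 0 0 0 0;2 0 0 0 0;2 0 0 0 0;2 0 -20 0 0;2 0 -60 0 0;2 0 -110 0 0.3;60 0 -110 0 0.5;120 0 -110 0 0.5;180 0 -110 0 0.5;180 0 -110 0 0.5;180 0 -110 0 0.5' 50; python3 go.py 486 127 140 6
python3 - <<'E'
from meas import *
p,d,c=cam('side'); np.savez('pics/side6.npz',p=p,d=d);save(p,'s26.png',(250,130,400,270),5)
p,d,c=cam('top'); np.savez('pics/top6.npz',p=p,d=d);save(p,'t26.png',(330,200,450,290),6)
print('blocks');comps(p,d,c,.066,.079,.074,grey,40)
E
```

```text
time_s: 44.98
position: [0.5152, 0.1231, 0.3329]
ee_rot: [2.224, 2.219, -0.001]
force: [0.1, -0.5, -0.4]
width: 0.75
grasp now [515.1 122.9 160.9] jaw -0.14 tilt 0.06 q1,q6 [12.2 12.4] F [ 0.1 -0.5 -0.4] w 68.3 t 44.98
shift [  3.9 -29.2  21. ] rolls [(np.float64(-6.1), 'q6~', np.float64(9.0))]
blocks
  px [399. 250.] area 226 ctr [ 510.9 -193.9] wh [50.8 28.3] ang 0.9 mean [ 510.9 -193.5] zmed nan
  px [419. 250.] area 224 ctr [ 510.7 -242.3] wh [28.9 48.5] ang 89.5 mean [ 510.7 -242.2] zmed nan
  px [370. 251.] area 223 ctr [ 511.  -123.2] wh [26.2 48.4] ang 87.8 mean [ 511.  -123.2] zmed 0.0724
  px [ 38. 474.] area 204 ctr [ 41.5 614.6] wh [59.9 22.1] ang 88.3 mean [ 39.6 614. ] zmed nan
```

View pics/s26.png

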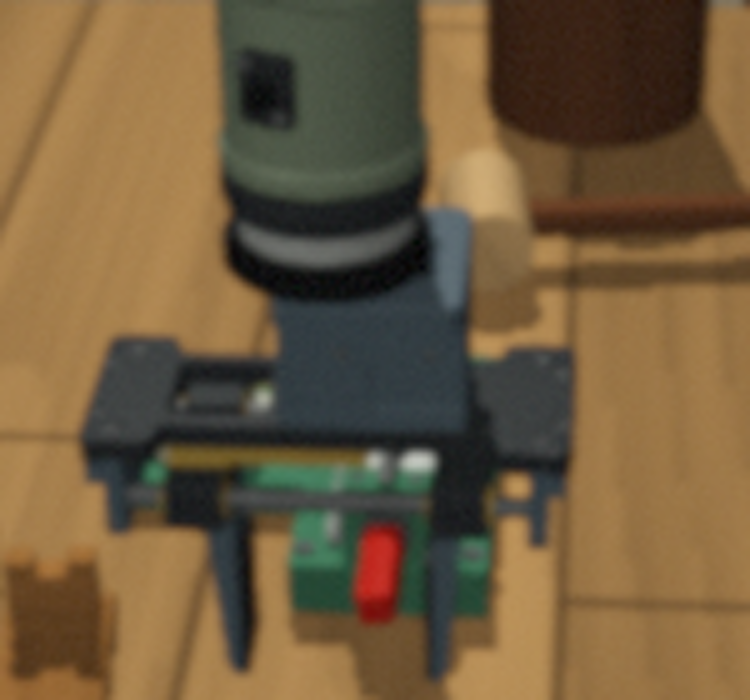

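View pics/t26.png

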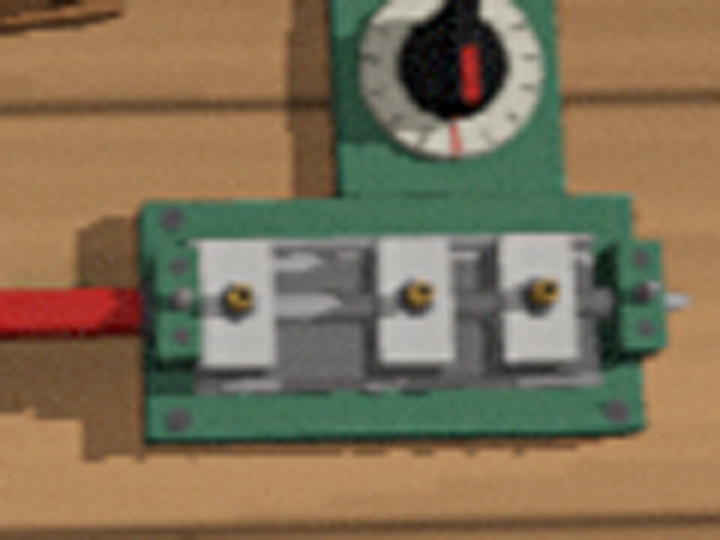

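```bash
python3 - <<'E'
from meas import *
c=arm.get_calibration('top')
f=lambda a,b,z:(plane(c,np.array([330+a/6]),np.array([200+b/6]),z)*1000).round(1)
print('tip',f(690,301,.052),'red/collar edge at top of grip',f(143,312,.061),'collar/cheek',f(155,300,.064))
z=np.load('pics/top6.npz');p,d=z['p'],z['d'];save(p,'t26b.png',(300,230,380,280),10)
P=cloud(d,c)
hsv=cv2.cvtColor(p,cv2.COLOR_RGB2HSV);m=red(hsv)&(P[...,2]>.03)&(P[...,2]<.08);m[:,:300]=0;m[:,370:]=0;m[:230]=0
v,u=np.where(m);Q=plane(c,u,v,.061)*1000;print(Q.min(0),Q.max(0), rect(Q[:,:2]/1000))
E
```

```text
tip [[ 512.1 -309.3   52. ]] red/collar edge at top of grip [[511.3 -86.8  61. ]] collar/cheek [[515.5 -91.6  64. ]]
[502.8098 -84.9936  61.    ] [522.255  -27.0315  61.    ] (array([511.9662, -56.04  ]), 57.70479202270508, 19.397768020629883, 88.71424865722656)
```

View pics/t26b.png

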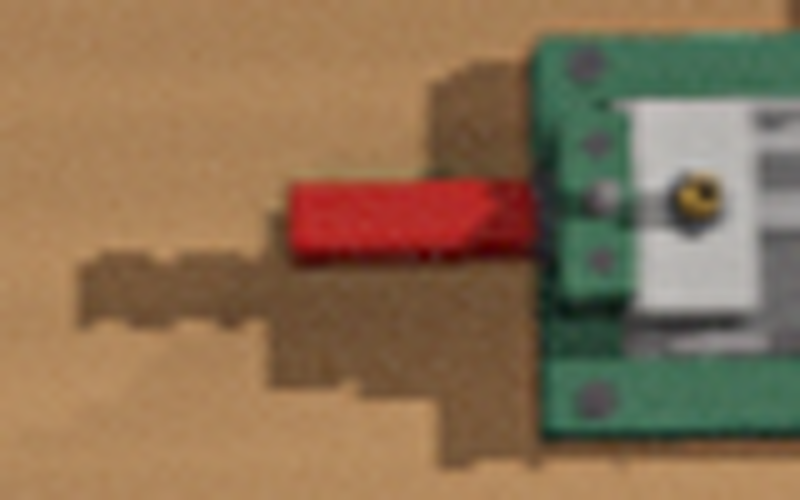

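```bash
python3 -m handwheel '-60 0 -40 0 0.6;-120 -10 -60 0 0.6;-180 -20 -60 0 0.6;-240 -30 -60 0 0.7;-300 -40 -60 0 0.7;-300 -40 -60 0 0.7;-300 -40 -60 0 0.7' 30
python3 - <<'E'
from meas import *
p,d,c=cam('side'); comps(p,d,c,.017,.026,.020,grey,300)
z=lambda v:None
save(p,'s27.png',(240,270,440,400),4); np.savez('pics/side7.npz',p=p,d=d)
p,d,c=cam('top'); comps(p,d,c,.013,.025,.020,grey,300);save(p,'t27.png',(220,210,320,320),6); np.savez('pics/top7.npz',p=p,d=d)
E
```

```text
time_s: 45.95
position: [0.4738, -0.1776, 0.3931]
ee_rot: [-2.228, -2.214, -0.0]
force: [-0.2, 1.2, 0.4]
width: 0.855
  px [333. 309.] area 1649 ctr [483.9 131.4] wh [212.6  64.3] ang 6.0 mean [485.  131.7] zmed nan
  px [267. 268.] area 1556 ctr [484.1 125.3] wh [213.1  59.9] ang 6.3 mean [482.6 125. ] zmed nan
```

View pics/t27.png

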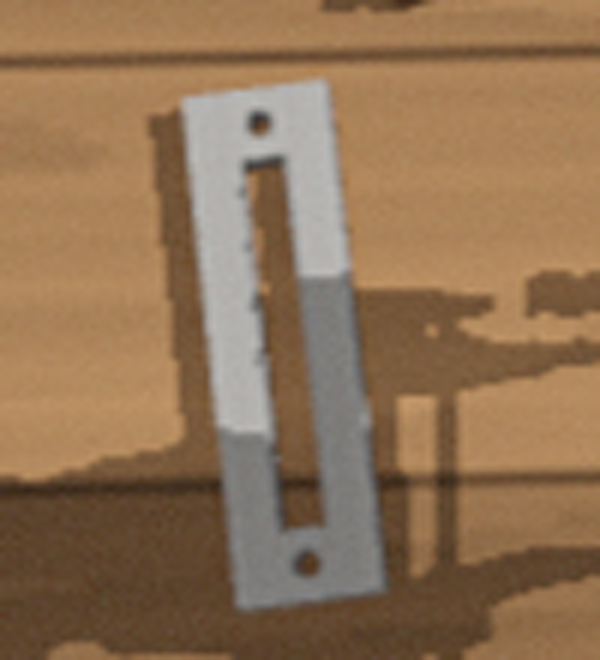

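View pics/s27.png

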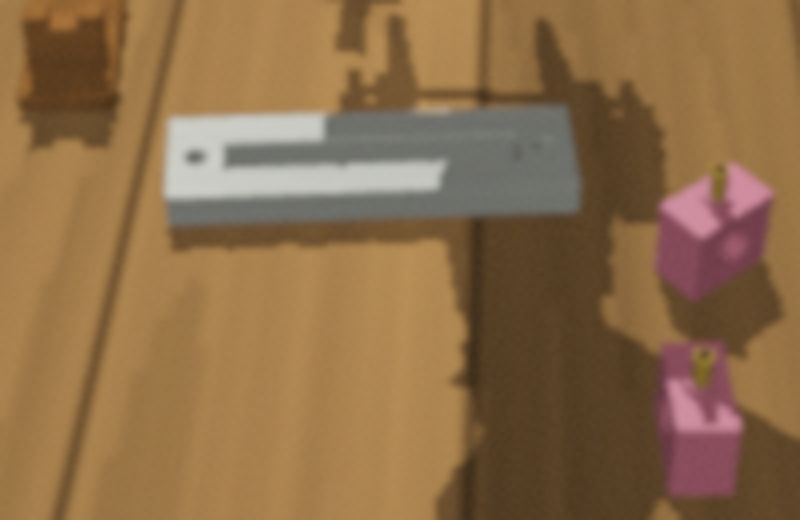

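```bash
python3 - <<'E'
from meas import *
c=arm.get_calibration('top')
h=np.array([[260,123],[307,562]])/6+[220,210]
Q=plane(c,h[:,0],h[:,1],.02)*1000;print(Q,Q.mean(0),np.hypot(*(Q[0]-Q[1])[:2]))
E
python3 go.py 486.3 127 120 -83.7
```

```text
[[576.9121 135.1107  20.    ]
 [394.7275 115.998   20.    ]] [485.8198 125.5543  20.    ] 183.18442072715794
grasp now [ 474.2 -176.   221.1] jaw -0.18 tilt 0.03 q1,q6 [-21.7 -21.5] F [-0.2  0.8 -0. ] w 77.3 t 46.05
shift [303.1  11.1 101.2] rolls [(np.float64(-96.5), 'q6~', np.float64(-82.0)), (np.float64(83.5), 'q6~', np.float64(98.0))]
```

```bash
python3 -m handwheel '40 2 0 10 1;80 4 0 20 1;120 6 0 30 1;160 8 20 40 1;200 9 40 50 1;240 10 60 60 1;280 11 80 70 1;303 12 100 78 1;303 12 100 83.5 1;303 12 100 83.5 1;303 12 100 83.5 1' 30;python3 go.py 487 127 22 -83.7
python3 - <<'E'
from meas import *
p,d,c=cam('side'); save(p,'s28.png',(200,220,440,400),3.3)
E
```

```text
time_s: 47.42
position: [0.4872, 0.1269, 0.2934]
ee_rot: [-3.137, -0.177, -0.001]
force: [-0.1, -0.4, 0.0]
width: 0.999
grasp now [487.2 126.9 121.4] jaw -83.55 tilt 0.03 q1,q6 [13.3 96.8] F [-0.1 -0.4  0. ] w 90.9 t 47.42
shift [-0.2 -0.1 99.4] rolls [(np.float64(-179.8), 'q6~', np.float64(-82.0)), (np.float64(0.2), 'q6~', np.float64(98.0))]
```

View pics/s28.png

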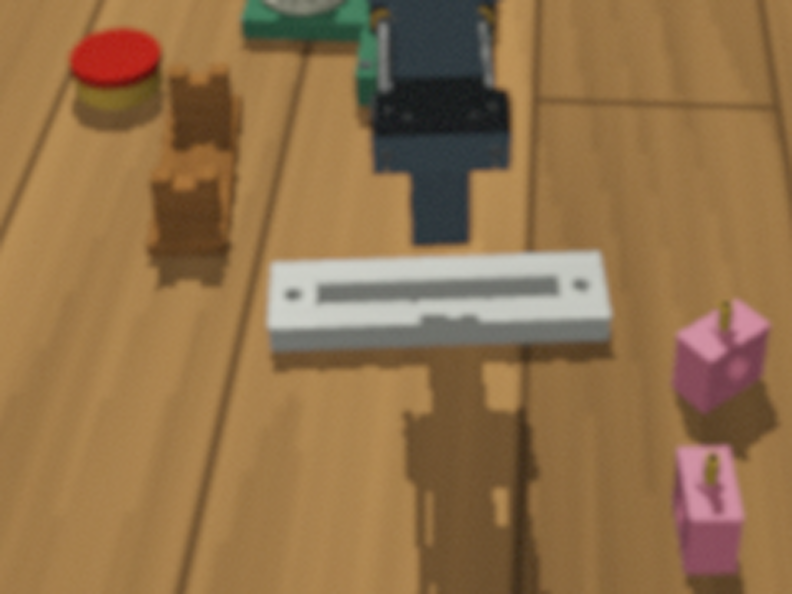

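```bash
python3 -m handwheel '0 0 40 0 1;0 0 75 0 1;0 0 90 0 1;0 0 98 0 1;0 0 98 0 1' 50;python3 go.py 487 127 22 -83.7
python3 - <<'E'
from meas import *
p,d,c=cam('side'); save(p,'s29.png',(200,220,440,400),3.3)
E
```

```text
time_s: 48.1
position: [0.4877, 0.1263, 0.1955]
ee_rot: [-3.137, -0.173, -0.001]
force: [-0.6, 0.3, -0.4]
width: 0.999
grasp now [487.8 126.4  23.5] jaw -83.69 tilt 0.04 q1,q6 [13.2 96.9] F [-0.6  0.3 -0.4] w 90.9 t 48.1
shift [-0.6 -0.7  1.5] rolls [(np.float64(-180.0), 'q6~', np.float64(-82.0)), (np.float64(0.0), 'q6~', np.float64(98.0))]
```

View pics/s29.png

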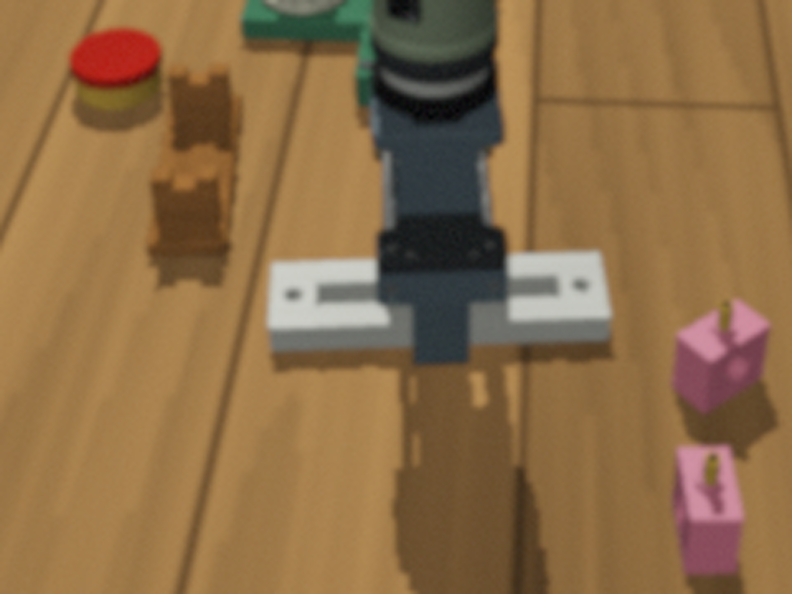

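```bash
python3 -m handwheel '0 0 1 0 0;0 0 1 0 -1;0 0 1 0 -1;0 0 1 0 -1;0 0 1 0 -1;0 0 1 0 -1;0 0 1 0 -1' 50;python3 go.py 487 127 22 -83.7;python3 -m handwheel '0 0 -10 0 -1;0 0 -40 0 -1;0 0 -80 0 -1;0 0 -120 0 -1;0 0 -130 0 -1;0 0 -130 0 -1' 50;python3 go.py 515 -190.5 150 -0.18
```

```text
time_s: 49.02
position: [0.4874, 0.1264, 0.1944]
ee_rot: [-3.137, -0.173, -0.001]
force: [-1.1, 0.8, 5.5]
width: 0.656
grasp now [487.5 126.5  22.4] jaw -83.69 tilt 0.03 q1,q6 [13.2 96.9] F [-1.1  0.8  5.5] w 59.7 t 49.02
shift [-0.4 -0.6  0.4] rolls [(np.float64(-180.0), 'q6~', np.float64(-82.0)), (np.float64(0.0), 'q6~', np.float64(98.0))]
time_s: 49.78
position: [0.4869, 0.1262, 0.3234]
ee_rot: [3.136, 0.173, -0.002]
force: [0.1, 1.0, -6.6]
width: 0.658
grasp now [486.7 126.1 151.4] jaw -83.69 tilt 0.08 q1,q6 [13.2 96.9] F [ 0.1  1.  -6.6] w 59.9 t 49.77
shift [ -6.9 317.9   1.5] rolls [(np.float64(-83.5), 'q6~', np.float64(-20.0))]
```

```bash
python3 -m handwheel '-1 35 0 -9 -1;-2 70 0 -18 -1;-3 105 0 -27 -1;-3 141 0 -36 -1;-4 176 0 -45 -1;-5 211 0 -54 -1;-6 247 0 -63 -1;-6 282 0 -72 -1;-6.9 310 0 -80 -1;-6.9 317.9 0 -83.5 -1;-6.9 317.9 0 -83.5 -1;-6.9 317.9 0 -83.5 -1;-6.9 317.9 0 -83.5 -1' 50;python3 go.py 515 -190.5 150 -0.18
python3 - <<'E'
from meas import *
p,d,c=cam('side'); np.savez('pics/side8.npz',p=p,d=d);save(p,'s30.png',(250,110,410,270),4.5)
p,d,c=cam('top'); np.savez('pics/top8.npz',p=p,d=d);save(p,'t30.png',(320,190,480,300),5)
E
```

```text
time_s: 51.4
position: [0.5153, -0.1898, 0.3236]
ee_rot: [-2.224, -2.217, 0.001]
force: [-0.2, -0.3, -5.8]
width: 0.658
grasp now [ 515.1 -189.7  151.6] jaw -0.17 tilt 0.07 q1,q6 [-21.4 -21.2] F [-0.2 -0.3 -5.8] w 59.8 t 51.4
shift [-0.7 -0.3  1.6] rolls [(np.float64(0.0), 'q6~', np.float64(-20.0))]
```

View pics/s30.png

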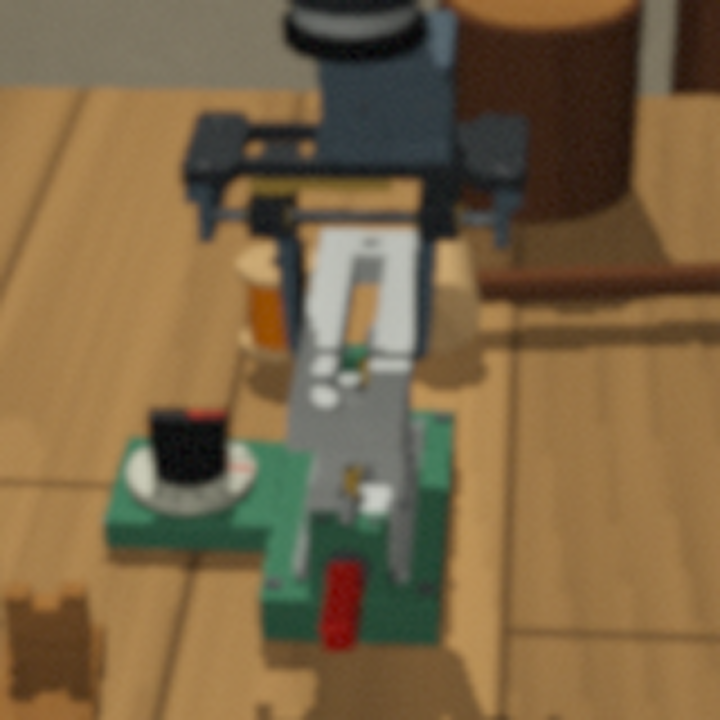

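View pics/t30.png

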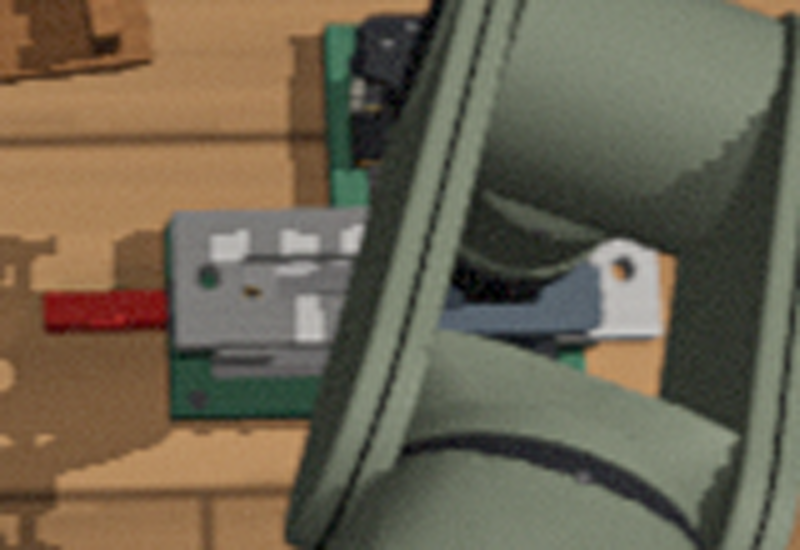

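```bash
python3 - <<'E'
from meas import *
c=arm.get_calibration('top')
h=np.array([[208,276],[624,268]])/5+[320,190]
for z in (.149,.129):
    Q=plane(c,h[:,0],h[:,1],z)*1000;print(Q[:,:2],Q.mean(0)[:2],np.hypot(*(Q[0]-Q[1])[:2]))
e=np.array([[175,215],[175,347],[660,335]])/5+[320,190]
print('corners',plane(c,e[:,0],e[:,1],.149)*1000)
cs=arm.get_calibration('side')
s=np.array([[370,243],[322,232],[418,234],[290,440],[410,445]])/4.5+[250,110]
print('side hole-b, far corners, near corners',plane(cs,s[:,0],s[:,1],.149)*1000)
p=np.load('pics/side8.npz')['p'];save(p,'s30b.png',(300,150,360,230),9)
E
```

```text
[[ 512.9898  -97.6927]
 [ 512.4547 -282.4393]] [ 512.7223 -190.066 ] 184.74736401116976
[[ 516.258   -99.6084]
 [ 515.7121 -288.1187]] [ 515.985  -193.8635] 188.51111405872211
corners [[ 540.7509  -84.078   149.    ]
 [ 481.7187  -81.9705  149.    ]
 [ 482.1683 -296.2404  149.    ]]
side hole-b, far corners, near corners [[ 513.6324 -280.9491  149.    ]
 [ 542.9021 -293.9314  149.    ]
 [ 486.2759 -293.661   149.    ]
 [ 538.7811  -61.6889  149.    ]
 [ 477.9454  -59.9728  149.    ]]
```

View pics/s30b.png

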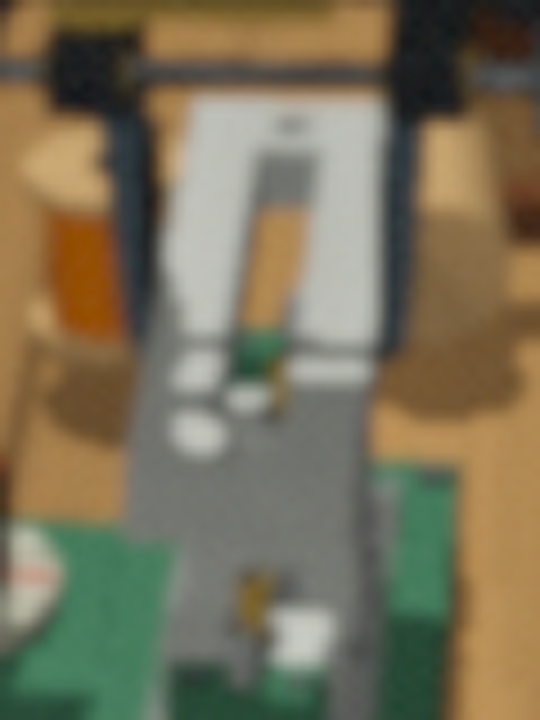

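```bash
python3 -m handwheel '-1 0 10 0 -1;-2 0 20 0 -1;-2 0 30 0 -1;-2 0 32 0 -1;-2 0 32 0 -1' 50;python3 go.py 515 -191.7 100 -0.18
python3 - <<'E'
from meas import *
p,d,c=cam('side'); np.savez('pics/side9.npz',p=p,d=d);save(p,'s31.png',(290,150,370,250),7)
p,d,c=cam('top'); np.savez('pics/top9.npz',p=p,d=d);save(p,'t31.png',(340,210,460,290),6.5)
E
```

```text
time_s: 52.12
position: [0.5155, -0.1924, 0.292]
ee_rot: [-2.225, -2.218, 0.0]
force: [0.7, -0.2, -6.8]
width: 0.655
grasp now [ 515.5 -192.4  120. ] jaw -0.19 tilt 0.01 q1,q6 [-21.7 -21.5] F [ 0.7 -0.2 -6.8] w 59.6 t 52.12
shift [ 0.7 -0.5 20. ] rolls [(np.float64(-0.0), 'q6~', np.float64(-20.0))]
```

View pics/s31.png

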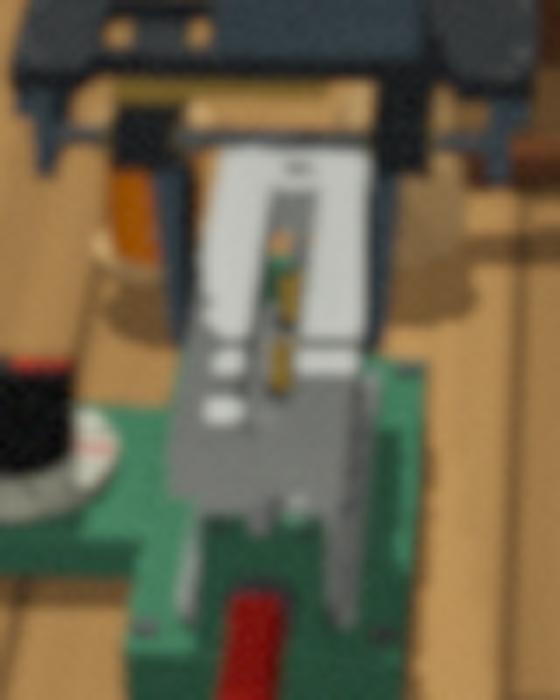

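View pics/t31.png

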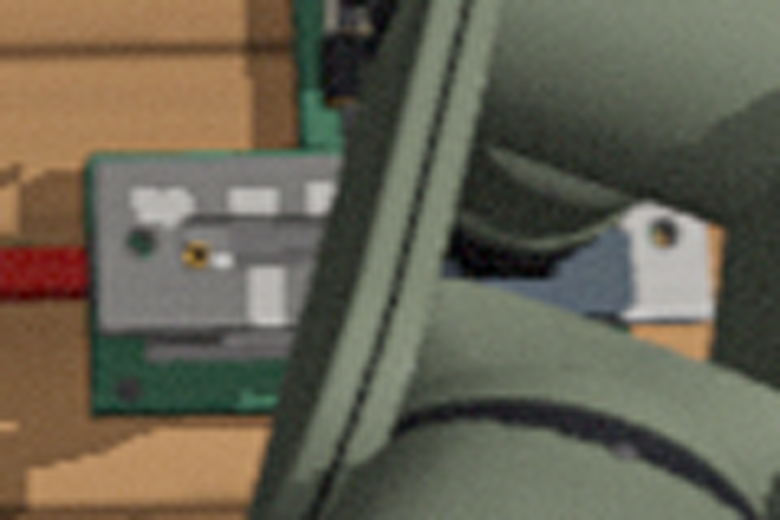

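```bash
python3 - <<'E'
from meas import *
c=arm.get_calibration('top')
h=np.array([[142,240],[664,234]])/6.5+[340,210]
Q=plane(c,h[:,0],h[:,1],.1176)*1000;print(Q[:,:2],Q.mean(0)[:2])
e=np.array([[94,158],[98,330],[715,320]])/6.5+[340,210]
print('corners',plane(c,e[:,0],e[:,1],.1176)*1000)
E
```

```text
[[ 514.1313 -101.1093]
 [ 512.1492 -284.8912]] [ 513.1402 -193.0003]
corners [[ 543.7491  -85.3074  117.6   ]
 [ 482.7209  -84.538   117.6   ]
 [ 481.3079 -300.6548  117.6   ]]
```

```bash
python3 -m handwheel '0.6 -0.4 4 0 -1;0.6 -0.4 8 0 -1;0.6 -0.4 11 0 -1;0.6 -0.4 11 0 -1' 50;python3 go.py 515 -191.7 98.4 -0.18;python3 -m handwheel '0 0 2 0 -1;0 0 4 0 -1;0 0 6 0 -1;0 0 6 0 -1' 50;python3 go.py 515 -191.7 98.4 -0.18
```

```text
time_s: 52.72
position: [0.515, -0.1917, 0.2808]
ee_rot: [-2.225, -2.217, 0.001]
force: [0.7, 0.1, -6.0]
width: 0.656
grasp now [ 514.8 -191.7  108.8] jaw -0.18 tilt 0.04 q1,q6 [-21.6 -21.4] F [ 0.7  0.1 -6. ] w 59.7 t 52.73
shift [ 0.   0.  10.4] rolls [(np.float64(-0.0), 'q6~', np.float64(-20.0))]
time_s: 53.22
position: [0.515, -0.1918, 0.2749]
ee_rot: [-2.225, -2.218, 0.0]
force: [1.0, 0.7, -6.0]
width: 0.653
grasp now [ 514.9 -191.7  102.9] jaw -0.19 tilt 0.02 q1,q6 [-21.6 -21.4] F [ 1.   0.7 -6. ] w 59.4 t 53.23
shift [0.1 0.  4.5] rolls [(np.float64(-0.0), 'q6~', np.float64(-20.0))]
```

```bash
python3 -m handwheel '0 0 2 0 -1;0 0 3.5 0 -1;0 0 4.5 0 -1;0 0 4.5 0 -1' 50;python3 go.py 515 -191.7 98.4 -0.18
```

```text
time_s: 53.72
position: [0.515, -0.1918, 0.2706]
ee_rot: [-2.225, -2.218, 0.0]
force: [-0.3, -0.2, -6.7]
width: 0.656
grasp now [ 515.  -191.8   98.6] jaw -0.19 tilt 0.01 q1,q6 [-21.6 -21.4] F [-0.3 -0.2 -6.7] w 59.7 t 53.73
shift [ 0.1 -0.   0.2] rolls [(np.float64(-0.0), 'q6~', np.float64(-20.0))]
```

```bash
python3 -m handwheel '0 0 0.8 0 -1;0 0 1.5 0 -1;0 0 1.5 0 -1' 50;python3 go.py 515 -191.7 98.4 -0.18
```

```text
time_s: 54.1
position: [0.515, -0.1917, 0.2704]
ee_rot: [2.224, 2.217, 0.0]
force: [-3.1, 1.4, 6.1]
width: 0.654
grasp now [ 515.1 -191.8   98.4] jaw -0.18 tilt 0.05 q1,q6 [-21.6 -21.4] F [-3.1  1.4  6.1] w 59.5 t 54.1
shift [ 0. -0. -0.] rolls [(np.float64(-0.0), 'q6~', np.float64(-20.0))]
```

Contact at exactly the expected height (98.4 mm grasp). Releasing and withdrawing straight up.

```bash
python3 -m handwheel '0 0 0 0 0.5;0 0 0 0 0.8;0 0 0 0 0.9;0 0 0 0 0.9;0 0 0 0 0.9;0 0 -20 0 0.9;0 0 -60 0 0.9;0 0 -100 0 0.9;0 0 -120 0 0.9;0 0 -120 0 0.9;50 0 -120 0 0.9;110 0 -120 0 0.9;170 0 -120 0 0.9;230 0 -120 0 0.9;290 0 -120 0 0.9;350 0 -120 0 0.9;410 0 -120 0 0.9;410 0 -120 0 0.9' 50
python3 - <<'E'
from meas import *
p,d,c=cam('side'); np.savez('pics/side10.npz',p=p,d=d);save(p,'s32.png',(230,130,380,270),5)
p,d,c=cam('top'); np.savez('pics/top10.npz',p=p,d=d);save(p,'t32.png',(320,180,460,290),5.5);comps(p,d,c,.085,.104,.096,grey,100)
save(p,'t32f.png')
E
```

```text
time_s: 56.35
position: [0.5158, 0.2217, 0.3871]
ee_rot: [-2.218, -2.223, 0.003]
force: [1.0, -0.7, -0.2]
width: 0.948
  px [400. 249.] area 1869 ctr [ 510.6 -192. ] wh [213.9  60.9] ang 89.8 mean [ 510.6 -192. ] zmed nan
```

View pics/s32.png

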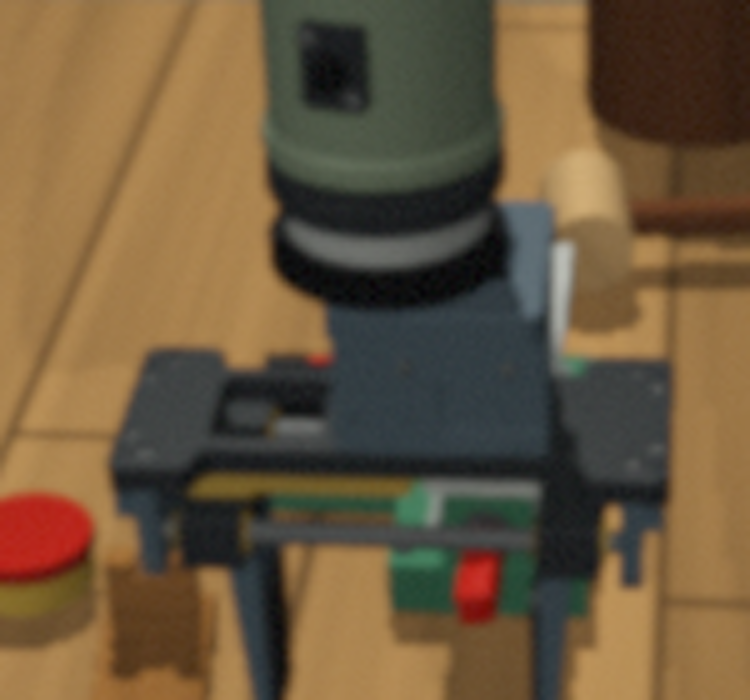

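View pics/t32.png

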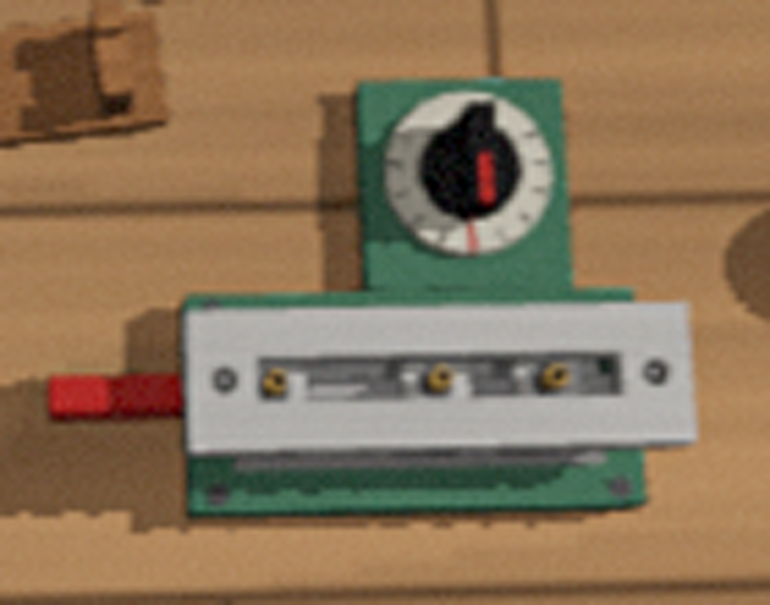

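View pics/t32f.png

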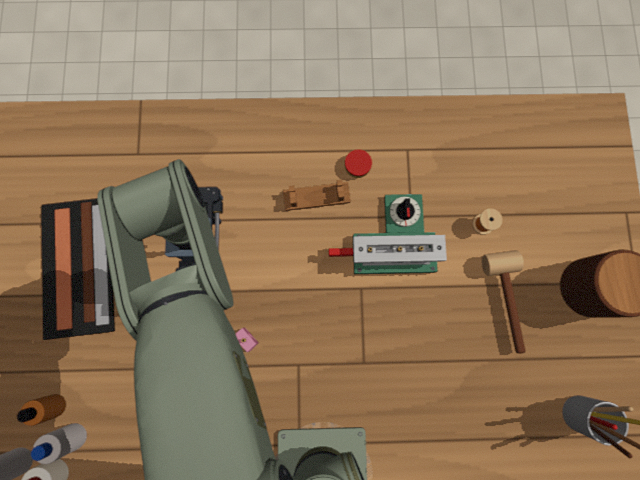

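```bash
python3 - <<'E'
from meas import *
z=np.load('pics/top10.npz');p,d=z['p'],z['d'];c=arm.get_calibration('top');P=cloud(d,c)
hsv=cv2.cvtColor(p,cv2.COLOR_RGB2HSV)
m=(P[...,2]>.085)&(P[...,2]<.105)&grey(hsv);m[:,:340]=0;m[:,460:]=0
X=P[m];A=np.c_[X[:,:2]-X[:,:2].mean(0),np.ones(len(X))];s=np.linalg.lstsq(A,X[:,2],rcond=None)[0];print('plate slopes,z',s,len(X))
# dial pointer strip & zero mark
h0=np.array([[485,155],[486,200]])/5.5+[320,180]; Q=plane(c,h0[:,0],h0[:,1],.066)*1000
print('pointer strip',Q[:,:2],'angle from -x deg',np.degrees(np.arctan2(-(Q[1]-Q[0])[1],-(Q[1]-Q[0])[0])))
r=red(hsv)&(P[...,2]>.05);r[:,:398]=0;r[:,415:]=0;r[:200]=0;r[218:]=0
v,u=np.where(r);Q=plane(c,u,v,.066)[:,:2]*1000;vx=cv2.fitLine(Q.astype(np.float32),cv2.DIST_HUBER,0,.01,.01).ravel();print(len(u),vx)
bar=(hsv[...,2]<50)&(P[...,2]>.055)&(P[...,2]<.075);bar[:,:390]=0;bar[:,420:]=0;bar[:190]=0;bar[225:]=0
v,u=np.where(bar|r);print('bar',rect(plane(c,u,v,.066)[:,:2]),len(u))
mm=red(hsv);mm[:,:325]=0;mm[:,356:]=0;mm[:240]=0;mm[262:]=0
v,u=np.where(mm);Q=plane(c,u,v,.060)*1000;print('rod grip y',Q[:,1].min(),Q[:,1].max())
a=np.load('pics/top1.npz')['p'].astype(int)
for n,(x0,y0,x1,y1) in dict(tin=(340,145,378,182),spool=(465,200,510,240),mallet=(478,245,530,360)).items():
    print(n,np.abs(a-p)[y0:y1,x0:x1].mean().round(1))
E
```

```text
plate slopes,z [0.0039 0.0012 0.0945] 1878
pointer strip [[ 615.353  -222.7217]
 [ 594.9282 -222.0055]] angle from -x deg -2.0081615842370355
33 [   0.9991   -0.0413  605.5811 -221.6606]
bar (array([ 615.9124, -219.8556]), 14.629007339477539, 45.38751983642578, 86.84638214111328) 109
rod grip y -82.83139856972907 -27.053378093805208
tin 3.3
spool 3.0
mallet 3.3
```

The plate sits flush over both pins, and the bystanders are unchanged. My dial reading is −2° to −3°, against a 4.6° limit, so I'll re-square it with the jaws.

```bash
python3 go.py 620 -222 160 89.8
```

```text
grasp now [515.6 218.2 215.6] jaw -0.1 tilt 0.18 q1,q6 [21.8 21.9] F [-0.2 -0.6  0.1] w 86.6 t 56.45
shift [-440.2  104.9   56.1] rolls [(np.float64(-89.9), 'q6~', np.float64(-109.0)), (np.float64(90.1), 'q6~', np.float64(71.0))]
```

```bash
python3 -m handwheel '-20 40 0 9 0.5;-40 70 0 18 0.2;-70 100 0 27 0;-120 105 0 36 0;-180 105 0 45 0;-240 105 0 54 0;-300 105 0 63 0;-360 105 0 72 0;-410 105 20 81 0;-440.2 105 50 90.1 0;-440.2 105 55 90.1 0;-440.2 105 55 90.1 0;-440.2 105 55 90.1 0' 15; python3 go.py 620 -222 60.5 89.8
python3 - <<'E'
from meas import *
p,d,c=cam('side'); save(p,'s33.png',(230,110,380,250),5)
E
```

```text
time_s: 58.08
position: [0.6201, -0.2216, 0.3354]
ee_rot: [3.141, -0.005, 0.003]
force: [-0.2, 0.8, 0.1]
width: 0.501
grasp now [ 620.4 -221.7  163.4] jaw -90.2 tilt 0.11 q1,q6 [-20.7  69.5] F [-0.2  0.8  0.1] w 45.6 t 58.08
shift [ -0.3   0.3 102.9] rolls [(np.float64(-180.0), 'q6~', np.float64(-110.0)), (np.float64(0.0), 'q6~', np.float64(70.0))]
```

View pics/s33.png

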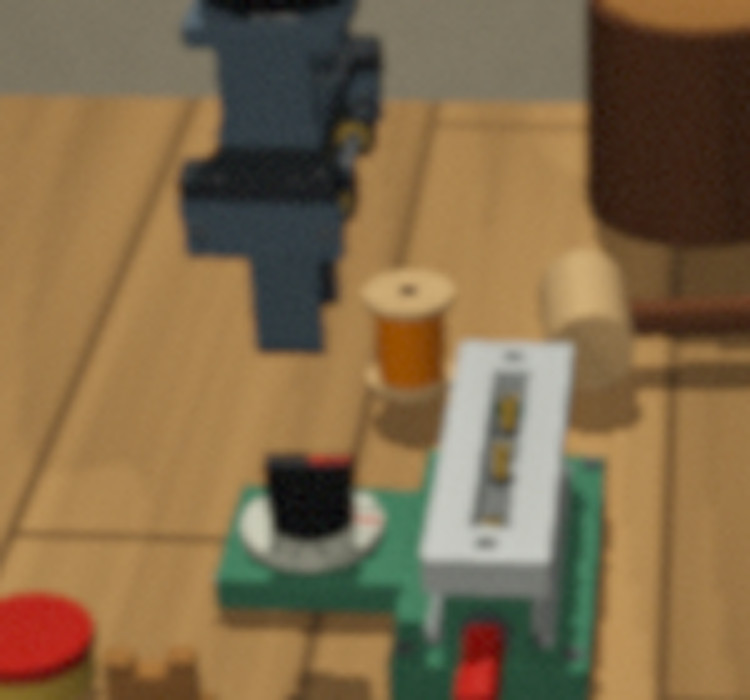

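```bash
python3 -m handwheel '-0.3 0.3 40 0 0;-0.3 0.3 80 0 0;-0.3 0.3 100 0 0;-0.3 0.3 102.5 0 0;-0.3 0.3 102.5 0 0;-0.3 0.3 102.5 0 -1;-0.3 0.3 102.5 0 -1;-0.3 0.3 102.5 0 -1;-0.3 0.3 102.5 0 -1;-0.3 0.3 102.5 0 -1;-0.3 0.3 102.5 0 -1' 20; python3 go.py 620 -222 60.5 89.8;python3 -m handwheel '0 0 0 0 -0.5;0 0 0 0 -0.3;0 0 0 0 -0.3;0 0 0 0 0;0 0 0 0 0;0 0 -30 0 0;0 0 -80 0 0;0 0 -120 0 0;0 0 -120 0 0' 20; python3 go.py 515 222 215 -0.1
```

```text
time_s: 59.5
position: [0.6197, -0.222, 0.2321]
ee_rot: [-3.14, 0.008, -0.001]
force: [0.3, 5.3, 5.0]
width: 0.151
grasp now [ 619.8 -221.8   60.1] jaw -90.31 tilt 0.07 q1,q6 [-20.7  69.5] F [0.3 5.3 5. ] w 13.7 t 59.5
shift [ 0.3  0.  -0.4] rolls [(np.float64(-180.1), 'q6~', np.float64(-110.0)), (np.float64(-0.1), 'q6~', np.float64(70.0))]
time_s: 60.62
position: [0.6203, -0.2229, 0.3559]
ee_rot: [3.138, -0.008, 0.012]
force: [-0.3, -0.0, -0.3]
width: 0.506
grasp now [ 621.6 -223.4  184. ] jaw -90.29 tilt 0.49 q1,q6 [-20.8  69.5] F [-0.3 -0.  -0.3] w 46.0 t 60.62
shift [-107.2 -444.2  -33.3] rolls [(np.float64(-90.2), 'q6~', np.float64(23.0))]
```

```bash
python3 -m handwheel '-10 -60 -30 0 0.5;-20 -120 -30 0 0.5;-40 -180 -30 0 0.5;-60 -240 -30 0 0.5;-80 -300 -30 0 0.5;-100 -360 -30 0 0.5;-107 -420 -30 0 0.5;-107 -420 -30 0 0.5;-107 -420 -30 0 0.5' 20
python3 - <<'E'
from meas import *
c=arm.get_calibration('top');acc=0
for i in range(6):
    p,d,_=cam('top'); acc=acc+p.astype(float)
p=(acc/6).astype(np.uint8);save(p,'t34.png',(370,170,450,270),6);P=cloud(d,c);hsv=cv2.cvtColor(p,cv2.COLOR_RGB2HSV)
m=red(hsv)&(P[...,2]>.05);m[:,:398]=0;m[:,415:]=0;m[:200]=0;m[218:]=0
v,u=np.where(m);Q=plane(c,u,v,.066)[:,:2]*1000;print(len(u),cv2.fitLine(Q.astype(np.float32),cv2.DIST_HUBER,0,.01,.01).ravel())
save(p,'t34d.png',(385,190,425,225),16)
comps(p,d,c,.085,.104,.096,grey,100)
ps,d,_=cam('side'); save(ps,'s34.png',(230,110,380,250),5)
E
```

```text
time_s: 61.75
position: [0.5145, 0.1979, 0.3806]
ee_rot: [3.14, -0.006, -0.003]
force: [0.7, -0.3, -0.1]
width: 0.748
32 [   0.9983   -0.0575  605.4281 -221.6933]
  px [400. 249.] area 1867 ctr [ 510.5 -192. ] wh [213.9  61.1] ang 89.8 mean [ 510.6 -192.6] zmed nan
```

View pics/t34d.png

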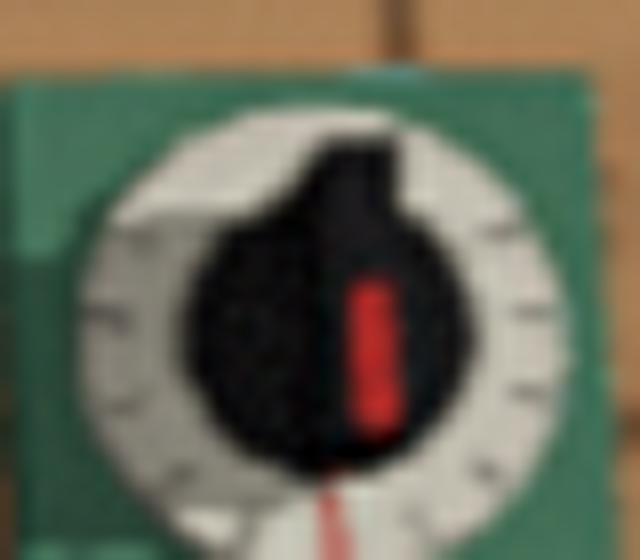

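View pics/t34.png

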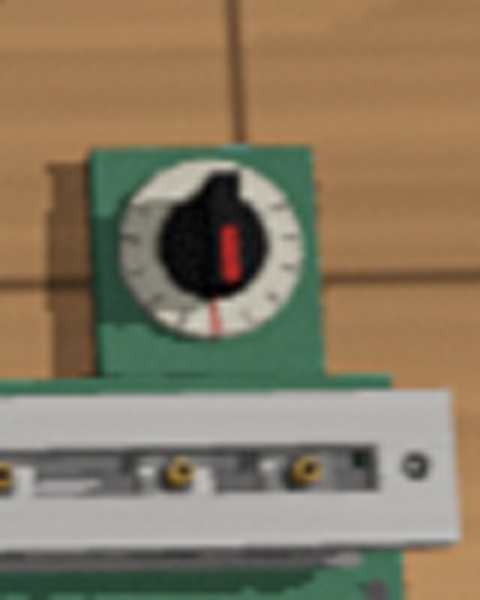

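```bash
python3 - <<'E'
from meas import *
c=arm.get_calibration('top')
def a(p,z,s,o):
    h=np.array(p)/s+o;Q=plane(c,h[:,0],h[:,1],z)*1000;e=Q[0]-Q[1];return Q[:,:2].round(1),np.degrees(np.arctan2(e[1],e[0]))
print('strip',a([[372,285],[379,430]],.066,16,[385,190]))
print('bar right edge far half',a([[398,140],[403,430]],.066,16,[385,190]))
print('lug edge R',a([[312,150],[324,372]],.02,6,[370,170]))
print('lug edge L',a([[91,150],[97,376]],.02,6,[370,170]))
print('zero mark',a([[328,480],[340,560]],.026,16,[385,190]))
p,d,_=cam('top')
E
python3 go.py 515 200 200 90
```

```text
strip (array([[ 616.3, -222.9],
       [ 593.6, -222.7]]), np.float64(-0.5551918400653693))
bar right edge far half (array([[ 639. , -228.2],
       [ 593.6, -226.4]]), np.float64(-2.328282513830764))
lug edge R (array([[ 660.6, -269.6],
       [ 564.2, -268.6]]), np.float64(-0.5589930882076407))
lug edge L (array([[ 662.5, -175.2],
       [ 564.6, -173.1]]), np.float64(-1.2538017567239743))
zero mark (array([[ 594.8, -222.5],
       [ 581.9, -223.6]]), np.float64(5.200622328419497))
grasp now [515.  197.1 209.6] jaw -90.37 tilt 0.01 q1,q6 [ 19.7 110.1] F [ 0.5  1.4 -1. ] w 68.2 t 62.15
shift [-0.  -2.9  9.6] rolls [(np.float64(-180.4), 'q6~', np.float64(-69.0)), (np.float64(-0.4), 'q6~', np.float64(111.0))]
```

View pics/s34.png

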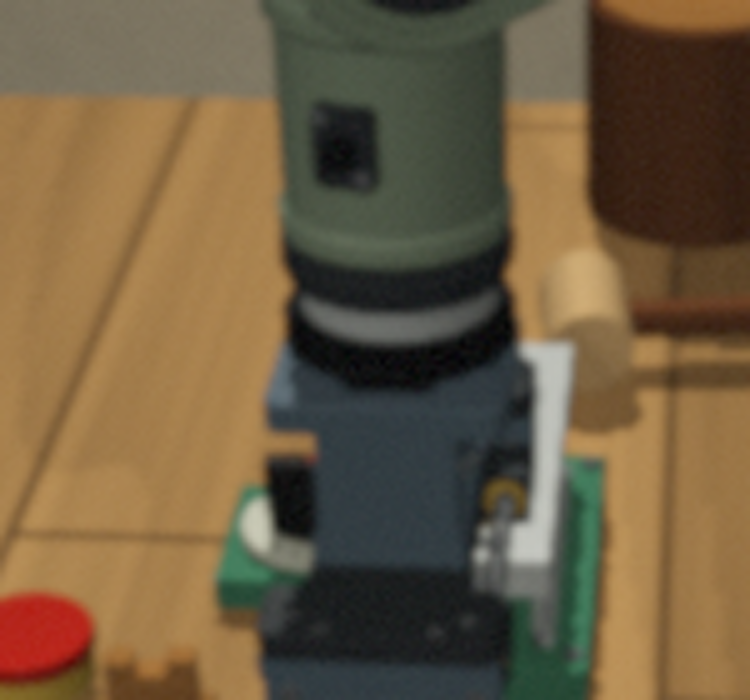

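```bash
python3 - <<'E'
from bench import arm
print(arm.finish_job(), arm.get_state()['time_s'])
E
```

```text
the job is handed in; nothing more can be done
the job is handed in; nothing more can be done
```

I made up the gang punch and handed the job in after about 62 s of the 210 s; no verdict was reported. All three aluminium blocks stand in the channel, the rod is through both cheeks, the plate is on its pins and the dial is at zero. I left the pink look-alikes alone.

**Last checks:**
- **Blocks:** all three sat on the same line along the channel in the camera view. One was knocked along the channel against the +y cheek during the run. It stayed upright at about +69 mm (limit 73), so I left it there.
- **Rod:** I pushed until the force rose to about 17 N. The tip then measured -309.3 mm in the camera view, against -309.2 expected with the collar home.
- **Plate:** it made contact at the expected seated height, with both pins visible in its holes. Its fitted tilt was about 0.004 rad.
- **Bystanders:** the picture regions of the tin, spool and mallet had not changed after the plate was on. I did not repeat this after squaring the dial again.

**Checks that disagreed:**
- **Dial:** a first check read -2° to -3° (limit 4.6°), so I squared it again with the jaws. Afterwards the pointer strip read -0.6°, the bar's edge -2.3° and a line fit -3.3°. The lug edges read -0.6° and -1.3°, so I judged the dial within about 2° of zero. The zero mark itself was too small to measure reliably.
- **Sideways position:** the top camera put the plate and blocks about 2 mm lower in x than the cheek screws. I put this down to camera bias, since the pins are in the holes.

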